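# Set the door gap on a lock fitting stand with a feeler gauge

## Task

Set the gap of the lock fitting stand with the green-handled gap gauge: slide its blade down into the gap between the door sample and the jamb until the collar rests on top, and push the sliding jamb in until it nips the blade lightly. Then draw the gauge straight up, feeling that it drags between the two faces (if it comes up loose, put it down again and push the jamb closer), and return it to its slot in the rack. Leave the gap as set by the gauge, and the other gauges and the things on the bench where they are.

Things in the scene. Friction and masses are not known exactly. Their poses are not given: they have to be found in the camera images.
- gauge_green: gap gauge, green handle, hangs upright in the rack. z up, x across the blade's width, y through its thickness. Origin: centre of the underside of its stop collar. Steel blade below it: 30 (x) x 4 (y) mm, 70 long, last 8 mm only 24 wide. Above it: collar 36 (x) x 40 (y) x 5 mm, then handle 32 (x) x 18 (y) mm from 5 to 75 mm up. 0.1 to 0.17 kg. Symmetric under a half turn about z.
- gauge_yellow: gap gauge, yellow handle, hangs upright in the rack. z up, x across the blade's width, y through its thickness. Origin: centre of the underside of its stop collar. Steel blade below it: 30 (x) x 2 (y) mm, 70 long, last 8 mm only 24 wide. Above it: collar 36 (x) x 40 (y) x 5 mm, then handle 32 (x) x 18 (y) mm from 5 to 75 mm up. 0.1 to 0.17 kg. Symmetric under a half turn about z.
- gauge_red: gap gauge, red handle, hangs upright in the rack. z up, x across the blade's width, y through its thickness. Origin: centre of the underside of its stop collar. Steel blade below it: 30 (x) x 6 (y) mm, 70 long, last 8 mm only 24 wide. Above it: collar 36 (x) x 40 (y) x 5 mm, then handle 32 (x) x 18 (y) mm from 5 to 75 mm up. 0.1 to 0.17 kg. Symmetric under a half turn about z.
- gauge_rack: dark wooden block, fixed, 80 (x) x 210 (y) x 82 (z) mm, origin under its centre. Three slots in its top at its own y = -66, 0, +66 mm, each 38 mm (x) by 12 mm (y), 77 mm deep. A gauge rests in a slot with its collar on the block's top, 82 mm above the bench, its axes along the block's. Which gauge is in which slot varies.
- stand: lock fitting stand, fixed: wooden base board 190 (x) x 360 (y) mm carrying a piece of door (door_sample) and, on a slide, a piece of door frame (jamb) that faces it across a narrow upright gap. Origin at bench level under the lock edge of the door sample; z up, y points from the door sample across the gap to the jamb.
- door_sample: the fixed piece of door, light wood, 44 (x) x 150 (y) mm, top 180 mm above the bench. Same frame as the stand: its lock edge is the plane y = 0, the rest lies at -y. Lever handles on both faces reach 77 mm from its middle plane, below 132 mm height. A latch bolt crosses the gap 83 to 101 mm above the bench.
- jamb: the white door frame piece, 64 (x) x 70 (y) mm, top level with the door sample's, 180 mm above the bench; moves with jamb_slide along the stand's y. In its own frame its gap face is y = 0, its outer face y = 70 mm. A door stop strip on its -x side (x = -37 to -25 mm) reaches 9 mm over the gap.
- jamb_slide (a joint): slide of the jamb, 0 to 0.030 m: the value is the width of the gap between door sample and jamb, 0.010 to 0.018 at the start. It runs stiffly (about 6 N to push) and stays where it is left. With the 4 mm blade nipped, 12 to 16 N of push is ample, and the gauge then draws up with about 3 to 8 N of drag beside its own weight.
- gap_mouth (a point): point on the stand: top edge of the door sample's lock edge, in the middle of its 44 mm thickness, 180 mm above the bench; axes as the stand's. The middle of the gap lies half the gap width from it along +y. A gauge in the gap has its axes along the stand's, its collar resting at this height.
- jamb_outer (a point): point on the jamb's outer face, middle of its width, 20 mm below its top (160 mm above the bench); axes as the stand's. Pushing here along -y closes the gap; the space beyond it is free.
- padlock: bystander: brass padlock lying flat, body 55 x 60 x 24 mm with a steel shackle; origin under the centre of its body
- lock_case: bystander: steel mortise lock case lying flat, 90 x 165 x 19 mm, with a 235 mm brass front plate along one side; origin under its centre
- screwdriver: bystander: orange-handled screwdriver lying flat, about 200 mm long; origin under its middle
- stock_carton: bystander: cardboard carton 70 x 130 x 75 mm; origin under its centre
- oil_can: bystander: grey can 56 mm in diameter, 150 mm tall, upright; origin under its centre
- cylinder_lock: bystander: brass profile lock cylinder 65 mm long, 32 mm high, with a key in it; origin under its centre
Mind the look-alikes: they are no part of the job. What is shaped like the gauge_green but black is not meant.

How it is judged:
By the outcome, as a careful person would: the job done as asked, in the order asked, and still so for the second after the job is handed in, with the robot touching nothing.
It also fails if it takes over 72 s, if anything falls off the work surface, if the arm or the gripper's body presses on something with over 40 N, if the wrist force passes 120 N, or if a joint passes its speed limit or range.

## Robot

A 6-joint arm with a two-finger parallel gripper is mounted at the origin on the work surface. World frame = base frame: x ahead of the robot, y to its left, z up, the work surface at z = 0. Lengths are in m, angles in rad, forces in N, time in s.
With the tool pointing down it reaches from about 0.425 to 0.95 m from the base axis. Payload 14.7 kg.
Tool frame: the origin (TCP) lies midway between the tips of the shut fingers; the grasp point (between the pads) lies 19 mm behind it; z points along the fingers, y is the direction in which the jaws open and shut (so a half turn about z gives the same grasp; the last joint's range is limited). The gripper opens to 85 mm and grips with 20 to 120 N. Pads are 22 mm wide; open, the fingers measure 114 mm over their backs; the gripper's body (76 mm by 85 mm) begins 54 mm behind the grasp point. The pads swing forward as they close: fully open they stand 13 mm farther back than shut.
Start: joints at [-1.393, 0.48, 1.596, -0, 1.065, -0.047], TCP at [0.145, -0.634, 0.231] pointing down, gripper open.
Joint ranges: [-2.75, 2.75], [-0.82, 2.05], [0.23, 2.67], [-1.56, 4.7], [0.09, 2.69], [-2.92, 2.92]. Speed limits (rad/s): [1.89, 1.89, 2.39, 3.01, 3.01, 3.01].

## Interface

Orientations are given as a unit quaternion [x, y, z, w].
In Python, from cell import * gives the robot as it stands. The module is installed in compiled form; this text tells all that it offers.
- The arm moves only by the shell command python3 -m pendant 'ROWS'. ROWS is JSON, a list of rows, each a list of 3 entries, a list of its own where there are three numbers: the opening, from -1 (shut) to 1 (fully open), so that 0 is half open, then the shift along the tool's x, y, z in m, then the turn, a rotation vector about the tool's x, y, z in rad. In form: [[gripper, [x, y, z], [wx, wy, wz]], ...]. A call has 1 to 20 rows; each row shifts and turns the commanded pose from where the row before left it, along the tool's axes as they then stand; what a row does not reach is not made up. A row lasts 1/8 s, in which the tool goes at most 62.5 mm and 10.7 degrees, less where a joint would pass 70% of its speed; a pose out of reach is approached as far as the arm can. A call is refused whole if a number of a shift passes 0.0625 or a number of a turn 0.188, either way. A call with a gripper value outside its range is refused whole. The fingers move at their own pace and stop on an object; the grip force is fixed at half the most. Time passes only in rows, so rows that do not move let the fingers close. It gives the time, the measured TCP pose, the force and the opening at its end, in the units of the state.
- get_state(): the state, without advancing time (a new reading comes with each control period).
- get_image(name): name is "side" or "top" or "wrist"; returns a dict with "image" (480x640x3 uint8, red, green, blue), "depth" (480x640 float32, m along the optical axis (not along the pixel's ray), 0 where there is no reading), "K" (3x3 intrinsics, pixels), "position" and "rotation" of the camera in the world. Camera axes: x right, y down, z forward; pixel columns grow to the right and rows downward; lengths in m; the calibration is good to about 2 mm. A picture is of the moment at which its call begins.
- hand_in(): hands the job in, once; it reports no verdict.
The state is a dict: "time": time; "joints": joint angles; "qvel": joint speeds; "joint_efforts": joint torques, N m; "tcp_pos": TCP position; "tcp_rot": TCP orientation; "ft_force": force on the tool from outside, world axes, zero at the start; "torque": the same for the moment, N m; "grip_width": finger opening in m.
Only numpy, scipy, OpenCV 4.12 (cv2) and the standard library are available. Lean on these libraries where they do the work, as an engineer would, in place of code of your own. Each camera call takes 0.05 s, during which the arm holds its last target.

## Working session

There is one attempt and no reset: what is moved stays moved. The work goes in short steps, Python scripts to look and compute and a shell command to move; the robot and the scene stay as the last step left them, time stands still between calls to the robot, and variables do not carry over. Pictures are saved under pics/ and viewed, and the job is handed in when it is done.

```bash
mkdir -p pics
cat > h.py <<'E'
import numpy as np, cv2
from cell import *
from scipy.spatial.transform import Rotation as R
def snap(n,f):
    d=get_image(n); np.savez('pics/'+f+'.npz',**d); cv2.imwrite('pics/'+f+'.png',d['image'][:,:,::-1]); return d
def load(f): return dict(np.load('pics/'+f+'.npz'))
def cloud(d):
    z=d['depth']; v,u=np.mgrid[:480,:640]; K=d['K']
    p=np.stack([(u-K[0,2])/K[0,0]*z,(v-K[1,2])/K[1,1]*z,z],-1)
    w=p@np.array(d['rotation']).T+d['position']; w[z==0]=np.nan; return w
def proj(d,p):
    c=(np.array(p)-d['position'])@d['rotation']; q=c@d['K'].T; return q[...,:2]/q[...,2:]
E
python3 - <<'E'
from h import *
s=get_state(); print({k:np.round(v,4) for k,v in s.items()})
for n in ['top','side','wrist']:
    d=snap(n,n+'0'); print(n,d['position'],d['K'][0,0], np.round(d['rotation'],2).tolist())
E
```

```text
{'time': np.float64(0.0), 'joints': array([-1.3926,  0.4809,  1.5969, -0.    ,  1.0651, -0.0466]), 'qvel': array([-0.0001,  0.0015,  0.0012, -0.0006, -0.0002,  0.    ]), 'joint_efforts': array([ 4.10000e-03, -9.50633e+01, -4.30162e+01,  3.00000e-04,
        1.24000e-02,  1.00000e-04]), 'tcp_pos': array([ 0.1448, -0.6332,  0.2307]), 'tcp_rot': array([ 9.937e-01,  1.122e-01, -0.000e+00, -6.000e-04]), 'ft_force': array([ 0.0188, -0.1444,  0.1382]), 'torque': array([ 0.0399, -0.0112,  0.0037]), 'grip_width': np.float64(0.0855)}
top [0.36061496 0.07286106 1.17685297] 461.9678638999325 [-0.7, 0.71, -0.07, 0.07]
side [-0.07615889 -0.79437734  1.03806799] 526.780765897194 [0.86, -0.29, 0.13, -0.4]
wrist [ 0.22266846 -0.61501382  0.37274388] 408.63184566877476 [0.77, -0.62, -0.1, 0.12]
```

View pics/top0.png

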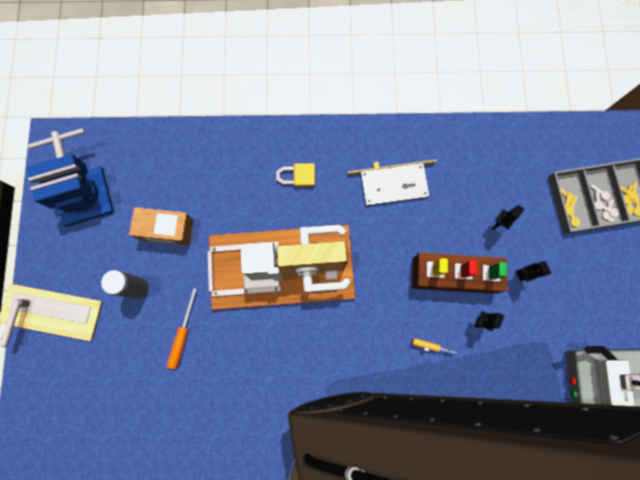

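View pics/side0.png

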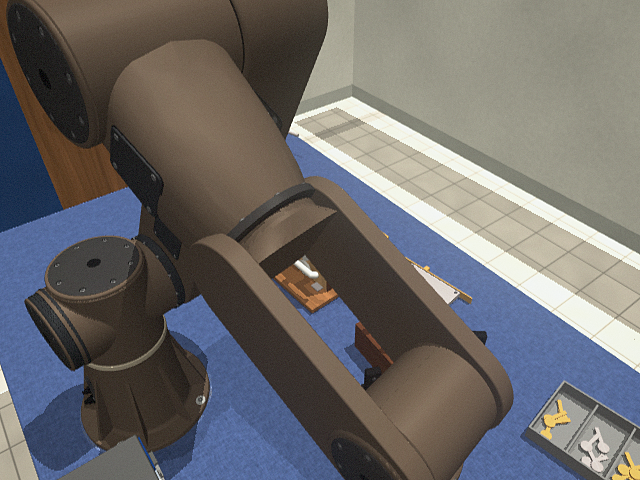

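Top view: the rack is at (462,272), with yellow (440,266), red (471,268) and green (499,269). Three black things stand near it at (509,217), (535,270) and (489,320). The stand is at (282,267), with the jamb to the left at (261,266) and the door to the right at (312,256).

Run:
```python
from h import *
d=load('top0'); w=cloud(d)
im=d['image'].astype(int)
a=cv2.resize(d['image'][190:350,400:570],None,fx=4.7,fy=3.7*4.7/4.7,interpolation=cv2.INTER_CUBIC)[:, :800]
a=cv2.resize(d['image'][200:340,400:570],(765,600)[0:2] if 0 else (728,600),interpolation=cv2.INTER_CUBIC)
b=cv2.resize(d['image'][210:320,195:365],(800,518),interpolation=cv2.INTER_CUBIC)
cv2.imwrite('pics/c1.png',a[:,:,::-1]);cv2.imwrite('pics/c2.png',b[:,:,::-1])
for n,(u,v) in dict(green=(502,269),red=(473,267),yel=(443,265),b1=(509,215),b2=(535,270),b3=(487,321),jamb=(258,258),door=(312,254),lever1=(325,230),lever2=(325,285),can=(114,283),box=(160,225),rackedge=(455,287),lc=(395,185),pad=(303,175)).items(): print(n,np.round(w[v,u],3))
def top(mask,z0,z1,n):
    m=mask&(w[...,2]>z0)&(w[...,2]<z1); p=w[m]
    r=cv2.minAreaRect((p[:,:2]*1000).astype(np.float32)); print(n,len(p),np.round(r[0],1),np.round(r[1],1),round(r[2],2),'z',np.round(np.median(p[:,2]),4)); return p
H=np.indices((480,640)); V,U=H
top((U>400)&(U<520)&(V>240)&(V<300),0.077,0.086,'rack')
top((U>400)&(U<520)&(V>240)&(V<300)&(im[...,1]>im[...,0]+40),0.145,0.17,'green')
top((U>400)&(U<520)&(V>240)&(V<300)&(im[...,0]>im[...,1]+80),0.145,0.17,'red')
top((U>400)&(U<460)&(V>240)&(V<300),0.145,0.17,'yel')
top((U>200)&(U<276)&(V>220)&(V<310),0.17,0.19,'jamb')
top((U>276)&(U<365)&(V>220)&(V<310),0.17,0.19,'door')
top((U>200)&(U<365)&(V>220)&(V<310),0.012,0.03,'base')
```

```text
Traceback (most recent call last):
  File "h.py", line 10, in cloud
    w=p@np.array(d['rotation']).T+d['position']; w[z==0]=np.nan; return w
      ~^~~~~~~~~~~~~~~~~~~~~~~~~~
ValueError: matmul: Input operand 1 has a mismatch in its core dimension 0, with gufunc signature (n?,k),(k,m?)->(n?,m?) (size 4 is different from 3)
```

Rotation is a quaternion.

```bash
sed -i "s/d=get_image(n);/d=dict(get_image(n)); d['rotation']=R.from_quat(d['rotation']).as_matrix();/; s/def load(f): .*/def load(f):\n    d=dict(np.load('pics\/'+f+'.npz'))\n    if d['rotation'].size==4: d['rotation']=R.from_quat(d['rotation']).as_matrix()\n    return d/" h.py
cat > m.py <<'E'
from h import *
d=load('top0'); w=cloud(d)
print(np.round(d['rotation'],3).tolist())
im=d['image'].astype(int)
a=cv2.resize(d['image'][200:340,400:570],(728,600),interpolation=cv2.INTER_CUBIC)
b=cv2.resize(d['image'][210:320,195:365],(800,518),interpolation=cv2.INTER_CUBIC)
cv2.imwrite('pics/c1.png',a[:,:,::-1]);cv2.imwrite('pics/c2.png',b[:,:,::-1])
for n,(u,v) in dict(green=(502,269),red=(473,267),yel=(443,265),b1=(509,215),b2=(535,270),b3=(487,321),jamb=(258,258),door=(312,254),lever1=(325,230),lever2=(325,285),can=(114,283),box=(160,225),rackedge=(455,287),lc=(395,185),pad=(303,175)).items(): print(n,np.round(w[v,u],3))
def top(mask,z0,z1,n):
    m=mask&(w[...,2]>z0)&(w[...,2]<z1); p=w[m]
    if len(p)<3: print(n,'none'); return
    r=cv2.minAreaRect((p[:,:2]*1000).astype(np.float32)); print(n,len(p),np.round(r[0],1),np.round(r[1],1),round(r[2],2),'z',np.round(np.median(p[:,2]),4)); return p
V,U=np.indices((480,640))
top((U>400)&(U<520)&(V>240)&(V<300),0.077,0.086,'rack')
top((U>400)&(U<520)&(V>240)&(V<300)&(im[...,1]>im[...,0]+40),0.145,0.17,'green')
top((U>400)&(U<520)&(V>240)&(V<300)&(im[...,0]>im[...,1]+80),0.145,0.17,'red')
top((U>400)&(U<460)&(V>240)&(V<300),0.145,0.17,'yel')
top((U>200)&(U<276)&(V>220)&(V<310),0.17,0.19,'jamb')
top((U>276)&(U<365)&(V>220)&(V<310),0.17,0.19,'door')
top((U>200)&(U<365)&(V>220)&(V<310),0.012,0.03,'base')
E
python3 m.py
```

```text
[[-0.013, -0.982, 0.187], [-1.0, 0.013, -0.0], [-0.002, -0.187, -0.982]]
green [ 0.493 -0.343  0.155]
red [ 0.499 -0.279  0.154]
yel [ 0.504 -0.213  0.155]
b1 [ 0.622 -0.38   0.132]
b2 [ 0.495 -0.434  0.119]
b3 [ 0.38  -0.318  0.108]
jamb [0.521 0.197 0.184]
door [0.528 0.079 0.182]
lever1 [0.597 0.048 0.113]
lever2 [0.467 0.051 0.109]
can [0.474 0.521 0.15 ]
box [0.623 0.45  0.077]
rackedge [ 0.461 -0.258  0.082]
lc [ 0.737 -0.14   0.015]
pad [0.764 0.101 0.026]
rack 1905 [ 498.6 -277.4] [211.7  80.8] 85.58 z 0.0823
green 122 [ 493.1 -342.6] [31.6 19.2] 1.49 z 0.1566
red 126 [ 498.1 -276.7] [19.7 31.7] 83.42 z 0.157
yel 125 [ 502.5 -210.8] [16.8 30.2] 86.46 z 0.1567
jamb 975 [520.5 198.8] [69.2 74.6] 3.37 z 0.1802
door 1419 [523.4  81.1] [ 58.5 155.1] 3.96 z 0.1803
base 5914 [525.5 161.2] [191.2 360.5] 3.47 z 0.0204
```

```bash
sleep 1
```

```text
(no output)
```

View pics/c1.png

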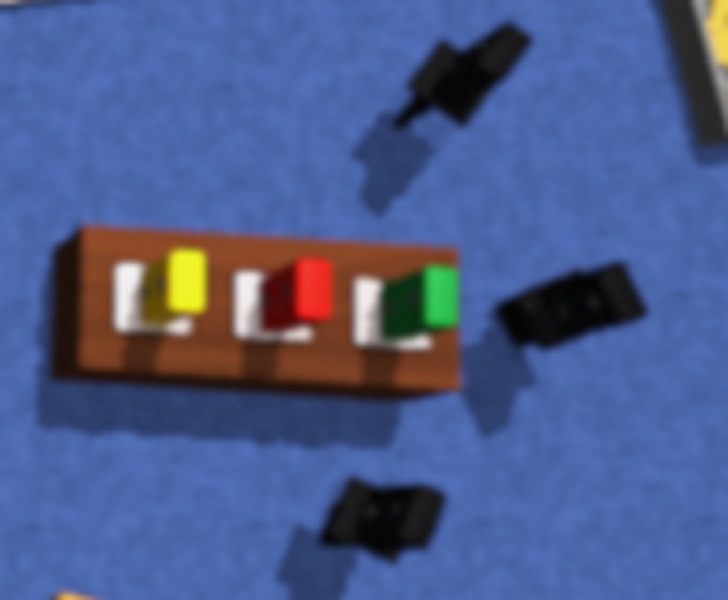

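View pics/c2.png

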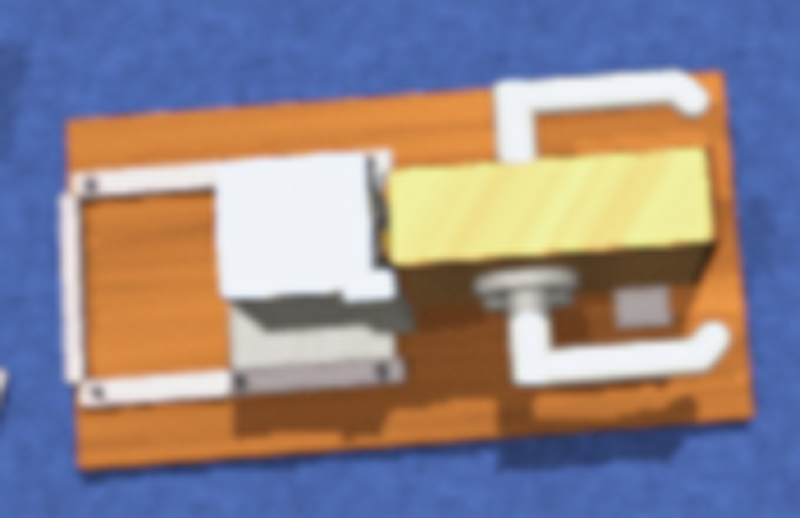

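View pics/wrist0.png

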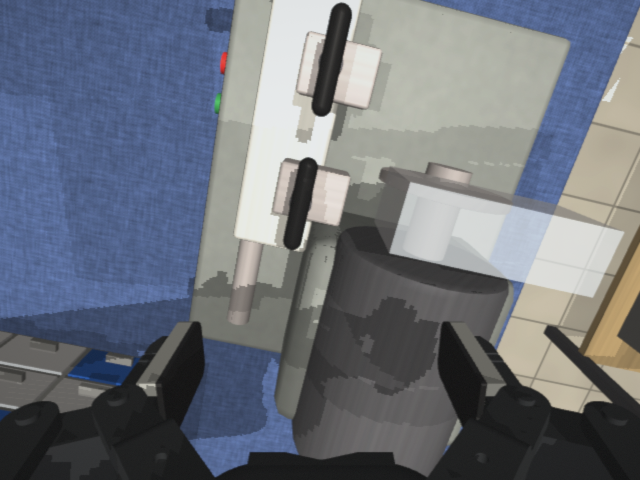

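The green-handled gauge is in the right-hand slot at crop (440,297), coloured and standing in the rack. The three black look-alikes stand outside the rack, so I leave them alone. The rack and stand rectangles match the given sizes. I'll rise, turn and move over the rack, with the jaws along world x (the 32 mm sides), so that gripping doesn't shift the gauge through its thickness.

```bash
python3 -m pendant '[[0.4,[0,0,-0.015],[0,0,-0.1586]],[0.4,[0,0,-0.015],[0,0,-0.1586]],[0.4,[0,0,-0.015],[0,0,-0.1586]],[0.4,[0,0,-0.015],[0,0,-0.1586]],[0.4,[0,0,-0.015],[0,0,-0.1586]],[0.4,[0,0,-0.015],[0,0,-0.1586]],[0.4,[0,0,-0.015],[0,0,-0.1586]],[0.4,[0,0,-0.015],[0,0,-0.1586]],[0.4,[0.0287,0.0295,0],[0,0,0]],[0.4,[0.0287,0.0295,0],[0,0,0]],[0.4,[0.0287,0.0295,0],[0,0,0]],[0.4,[0.0287,0.0295,0],[0,0,0]],[0.4,[0.0287,0.0295,0],[0,0,0]],[0.4,[0.0287,0.0295,0],[0,0,0]],[0.4,[0.0287,0.0295,0],[0,0,0]],[0.4,[0.0287,0.0295,0],[0,0,0]],[0.4,[0.0287,0.0295,0],[0,0,0]],[0.4,[0,0,0],[0,0,0]]]'
python3 - <<'E'
from h import *
s=get_state(); print(s['tcp_pos'],R.from_quat(s['tcp_rot']).as_matrix().round(4).tolist())
d=snap('wrist','w1');d=snap('top','t1');d=snap('side','s1')
E
```

```text
time: 2.4
tcp_pos: [0.4312, -0.3948, 0.351]
tcp_rot: [0.733, 0.68, 0.0, -0.0]
ft_force: [0.4, -0.3, 0.2]
grip_width: 0.0595
[ 0.43122308 -0.39475286  0.35104048] [[0.0742, 0.9972, 0.0], [0.9972, -0.0742, 0.0007], [0.0007, -0.0, -1.0]]
```

View pics/w1.png

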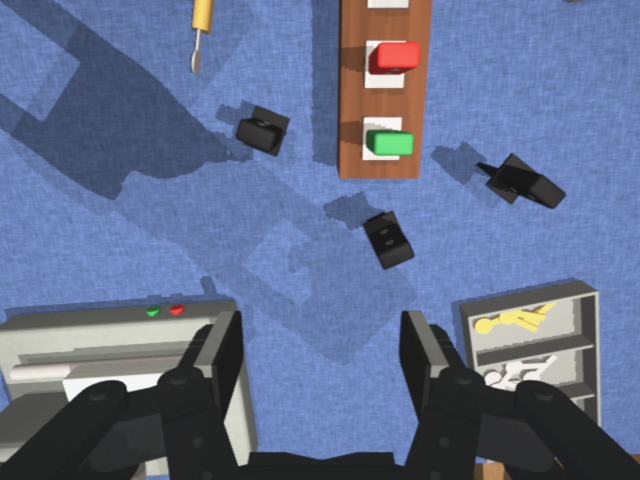

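View pics/s1.png

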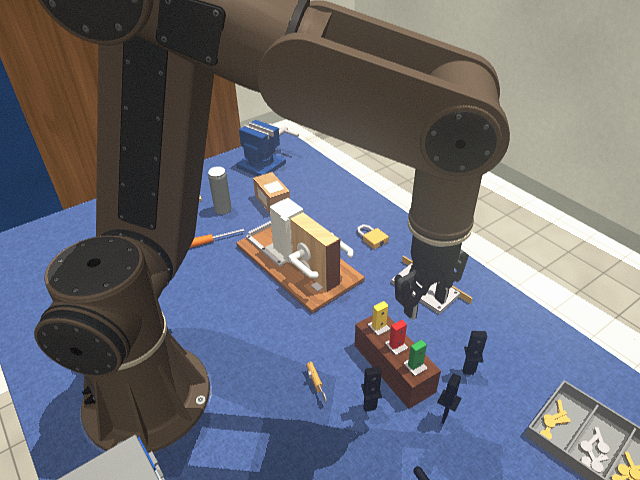

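The wrist view shows the green handle at (393,143) in the lower slot, with the red above it at (398,57). The black look-alikes are at (263,131), (388,240) and (530,183), off the rack. I'll measure with the wrist camera.

```bash
cat > meas.py <<'E'
from h import *
def rect(w,mask,z0,z1,n):
    m=mask&(w[...,2]>z0)&(w[...,2]<z1); p=w[m]
    if len(p)<3: print(n,'none'); return
    r=cv2.minAreaRect((p[:,:2]*1000).astype(np.float32)); print(n,len(p),np.round(r[0],1),np.round(r[1],1),round(r[2],2),'z',np.round(np.median(p[:,2]),4))
    return r
def cols(d):
    i=d['image'].astype(int); return (i[...,1]>i[...,0]+40)&(i[...,1]>i[...,2]+20),(i[...,0]>i[...,1]+80)&(i[...,0]>i[...,2]+80)
def box(x0,x1,y0,y1):
    V,U=np.indices((480,640)); return (U>x0)&(U<x1)&(V>y0)&(V<y1)
def goto(p,rot=None):
    s=get_state(); M=R.from_quat(s['tcp_rot']); print('tcp',s['tcp_pos'].round(4),'F',np.round(s['ft_force'],1),'w',round(float(s['grip_width']),4)); print('tool shift',M.inv().apply(np.array(p)-s['tcp_pos']).round(4))
    if rot is not None: print('turn',(M.inv()*rot).as_rotvec().round(4))
def down(yaw): # tool z down, tool x at world +y rotated by yaw
    return R.from_matrix(np.array([[-np.sin(yaw),np.cos(yaw),0],[np.cos(yaw),np.sin(yaw),0],[0,0,-1.]]).T.T)
E
python3 - <<'E'
from meas import *
d=load('w1'); w=cloud(d); g,r=cols(d)
rect(w,g&box(355,430,110,170),.15,.165,'green')
rect(w,r&box(355,430,20,90),.15,.165,'red')
rect(w,box(330,440,0,200),.079,.0845,'rack+collar')
m=box(330,440,0,200)
i=d['image'].astype(int); wh=(i.min(-1)>150)
rect(w,wh&box(355,410,100,170),.08,.095,'collar green')
d=load('t1'); w=cloud(d); g,r=cols(d)
rect(w,g&box(400,520,240,300),.15,.165,'green top')
rect(w,box(200,365,220,310),.012,.03,'base')
print(down(0).as_matrix())
E
```

```text
green 873 [ 492.9 -343.8] [17.3 31.8] 85.84 z 0.1561
red 1080 [ 498.2 -278.8] [17.4 32.1] 85.92 z 0.1561
rack+collar 10508 [ 496.2 -304.6] [156.4  80.3] 85.64 z 0.0814
collar green 706 [ 493.7 -344.5] [39.9 36.9] 84.86 z 0.0864
green top 122 [ 493.3 -343.4] [19.3 32.1] 85.79 z 0.1565
base 5905 [525.5 160.7] [191.1 359.7] 3.54 z 0.0205
[[ 0.  1.  0.]
 [ 1.  0.  0.]
 [ 0.  0. -1.]]
```

Run:
```python
from meas import *
goto([0.493,-0.3437,0.112],down(np.deg2rad(-4.2)))
```

```text
tcp [ 0.4291 -0.3968  0.3511] F [ 0.2 -0.4 -0.3] w 0.0601
tool shift [0.0579 0.0597 0.2391]
turn [-0.0005 -0.     -0.0037]
```

```bash
python3 -m pendant '[[0.4,[0.02,0.02,0.02],[0,0,0]],[0.4,[0.0279,0.0297,0.03],[0,0,0]],[0.4,[0.01,0.01,0.025],[0,0,0]],[0.4,[0,0,0.01],[0,0,0]],[0.4,[0,0,0],[0,0,0]]]'
python3 - <<'E'
from meas import *
goto([0.493,-0.3437,0.112],down(np.deg2rad(-4.2)))
d=snap('wrist','w2'); w=cloud(d); g,r=cols(d)
print(np.argwhere(g).mean(0)[::-1] if g.any() else None)
rect(w,g,.15,.165,'green')
E
```

```text
time: 3.18
tcp_pos: [0.4925, -0.3443, 0.2661]
tcp_rot: [0.734, 0.679, -0.0, -0.0]
ft_force: [-0.2, 0.2, -0.3]
grip_width: 0.0598
tcp [ 0.4925 -0.3443  0.2661] F [-0.2  0.2 -0.3] w 0.0598
tool shift [0.0006 0.0006 0.1541]
turn [-0.0009 -0.0003 -0.0048]
[313.50646242 237.06653901]
green 1284 [ 493.8 -343.6] [17.6 30.8] 85.64 z 0.1562
```

View pics/w2.png

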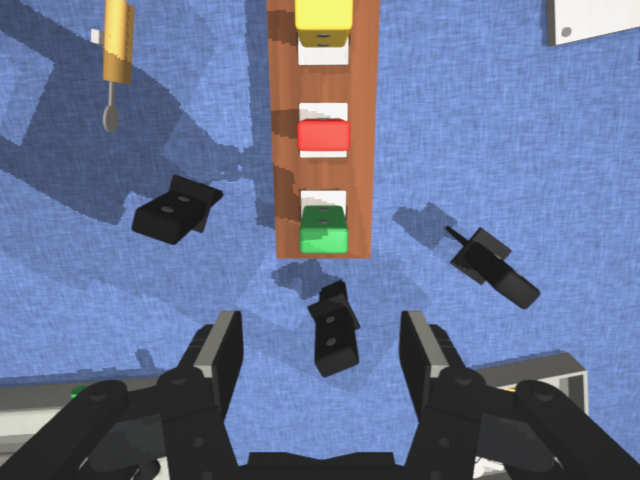

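```bash
python3 -m pendant '[[0.4,[0.0005,0.001,0.03],[0,0,-0.004]],[0.4,[0,0,0.04],[0,0,0]],[0.4,[0,0,0.04],[0,0,0]],[0.4,[0,0,0.03],[0,0,0]],[0.4,[0,0,0.014],[0,0,0]],[0.4,[0,0,0],[0,0,0]],[-1,[0,0,0],[0,0,0]],[-1,[0,0,0],[0,0,0]],[-1,[0,0,0],[0,0,0]],[-1,[0,0,0],[0,0,0]],[-1,[0,0,0],[0,0,0]]]'
python3 - <<'E'
from meas import *
goto([0.493,-0.3437,0.112],down(np.deg2rad(-4.2)))
d=snap('side','s2');print(get_state()['grip_width'])
cv2.imwrite('pics/s2c.png',cv2.resize(d['image'][220:440,300:520],(600,600),interpolation=cv2.INTER_CUBIC)[:,:,::-1])
E
```

```text
time: 4.6
tcp_pos: [0.4952, -0.3436, 0.1137]
tcp_rot: [0.732, 0.681, 0.0, 0.001]
ft_force: [-1.7, -0.5, 6.5]
grip_width: 0.0309
tcp [ 0.4952 -0.3436  0.1137] F [-1.7 -0.5  6.5] w 0.0309
tool shift [-0.0002 -0.0022  0.0017]
turn [0.0018 0.0014 0.0002]
0.03145165715209665
```

View pics/s2c.png

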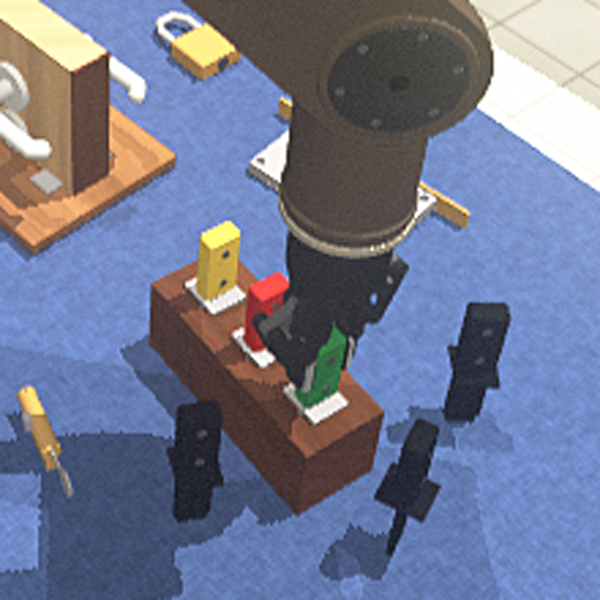

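```bash
python3 -m pendant '[[-1,[0,0,-0.01],[0,0,0]],[-1,[0,0,-0.03],[0,0,0]],[-1,[0,0,-0.045],[0,0,0]],[-1,[0,0,-0.045],[0,0,0]],[-1,[0,0,-0.045],[0,0,0]],[-1,[0,0,-0.035],[0,0,0]],[-1,[0,0,-0.01],[0,0,0]],[-1,[0,0,0],[0,0,0]]]'
python3 - <<'E'
from meas import *
goto([0.493,-0.3437,0.112],down(np.deg2rad(-4.2)))
d=snap('wrist','w3'); d=snap('top','t3'); d=snap('side','s3')
cv2.imwrite('pics/s3c.png',cv2.resize(d['image'][150:370,300:520],(600,600),interpolation=cv2.INTER_CUBIC)[:,:,::-1])
E
```

```text
time: 5.65
tcp_pos: [0.4945, -0.3429, 0.3326]
tcp_rot: [0.732, 0.681, 0.0, 0.0]
ft_force: [-0.8, -0.4, -1.8]
grip_width: 0.0317
tcp [ 0.4945 -0.3429  0.3326] F [-0.8 -0.4 -1.8] w 0.0317
tool shift [-0.0008 -0.0016  0.2206]
turn [0.0006 0.0004 0.0002]
```

View pics/s3c.png

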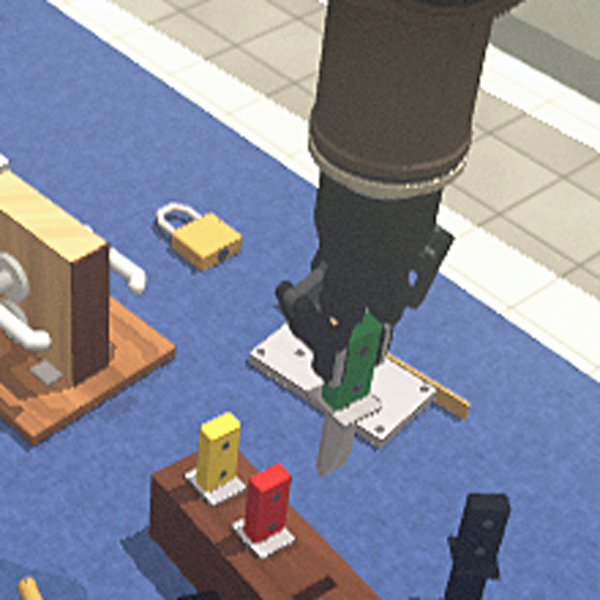

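View pics/w3.png

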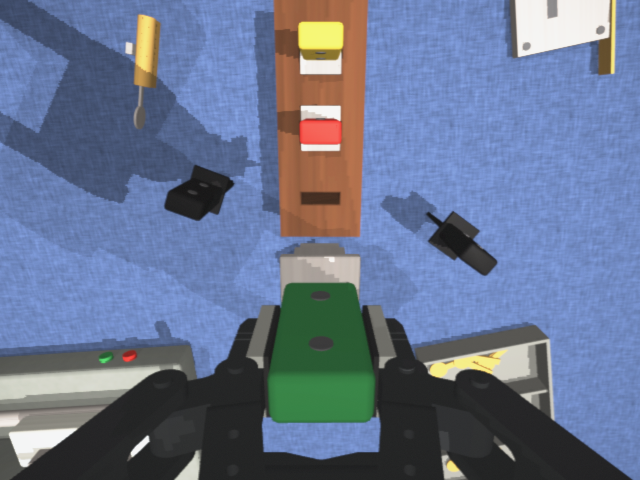

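View pics/t3.png

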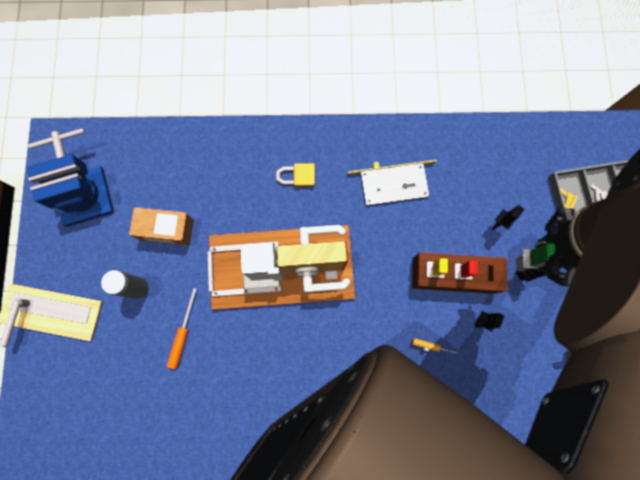

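The green gauge is lifted clear; its slot is empty at wrist (320,198) and the neighbours haven't moved. Next I check its tilt and offset in the hand and measure the slot for the return.

```bash
cat > hold.py <<'E'
from meas import *
import sys
def hold(f):
    d=load(f); w=cloud(d); g,r=cols(d); s=get_state()
    M=R.from_quat(s['tcp_rot']); 
    p=M.inv().apply((w[g&box(250,400,260,440)]-s['tcp_pos']))  # tool frame
    p=p[np.isfinite(p).all(1)]
    zt=np.percentile(p[:,2],2); print('top z',zt)
    t=p[p[:,2]<zt+.003]; 
    print('top face extents x',np.percentile(t[:,0],[1,99]),'y',np.percentile(t[:,1],[1,99]))
    A=np.c_[t[:,:2],np.ones(len(t))]; print('top slope',np.linalg.lstsq(A,t[:,2],rcond=None)[0])
    f_=p[(p[:,2]>zt+.006)]; print(len(f_))
    A=np.c_[f_[:,1:],np.ones(len(f_))]; c=np.linalg.lstsq(A,f_[:,0],rcond=None)[0]; print('front x = a*y+b*z+c',c,'res',np.std(A@c-f_[:,0]))
    return d,w
if __name__=='__main__':
    hold(sys.argv[1])
E
python3 - <<'E'
from hold import *
d,w=hold('w3')
# slot: dark pixels on rack top
i=d['image'].astype(int); m=(i.sum(-1)<140)&box(290,350,180,215)
K=d['K'];vs,us=np.nonzero(m)
ray=np.c_[(us-K[0,2])/K[0,0],(vs-K[1,2])/K[1,1],np.ones(len(us))]@d['rotation'].T
q=d['position']+ray*((.082-d['position'][2])/ray[:,2])[:,None]
r=cv2.minAreaRect((q[:,:2]*1000).astype(np.float32)); print('slot',r,len(us))
rect(w,box(270,370,0,240),.079,.0845,'rack')
E
```

```text
top z -0.04524986874864167
top face extents x [-0.00828768  0.00823339] y [-0.01503303  0.01504044]
top slope [ 0.04222267  0.00503126 -0.04422828]
6368
front x = a*y+b*z+c [-0.00269652 -0.00096558  0.00796768] res 0.00037835805143981765
slot ((510.72509765625, -341.37567138671875), (0.6869969964027405, 1.3923027515411377), 40.81991958618164) 3
rack 15907 [ 498. -279.] [209.3  80.3] 85.63 z 0.0814
```

```bash
python3 -m pendant '[[-1,[0,0,-0.003],[0,0,-0.067]],[-1,[0,0,-0.003],[0,0,-0.068]],[-1,[0.02,0.0025,-0.003],[0,0,0]],[-1,[0.037,0.0048,-0.003],[0,0,0]],[-1,[0.037,0.0048,-0.003],[0,0,0]],[-1,[0.037,0.0048,-0.003],[0,0,0]],[-1,[0.037,0.0048,-0.003],[0,0,0]],[-1,[0.037,0.0048,-0.003],[0,0,0]],[-1,[0.037,0.0048,-0.003],[0,0,0]],[-1,[0.037,0.0048,0],[0,0,0]],[-1,[0.037,0.0048,0],[0,0,0]],[-1,[0.037,0.0048,0],[0,0,0]],[-1,[0.018,0.0025,0],[0,0,0]],[-1,[0,0,0],[0,0,0]],[-1,[0,0,0],[0,0,0]]]'
python3 - <<'E'
from meas import *
goto([0.52,0.03,0.36],down(np.deg2rad(3.54)))
d=snap('wrist','w4'); d=snap('top','t4'); print(get_state()['time'])
w=cloud(load('w4'))
print(w[::60,200:460:40,2].round(3))
E
```

```text
time: 7.68
tcp_pos: [0.5195, 0.0297, 0.3591]
tcp_rot: [0.685, 0.728, -0.0, -0.0]
ft_force: [0.7, 0.4, -1.4]
grip_width: 0.0313
tcp [0.5195 0.0297 0.3591] F [ 0.7  0.4 -1.4] w 0.0313
tool shift [ 0.0003  0.0005 -0.0009]
turn [-0.0005  0.0003 -0.0004]
7.775
[[ 0.001 -0.001  0.029  0.179  0.178  0.021 -0.001]
 [-0.     0.     0.019  0.18   0.179  0.019 -0.001]
 [ 0.     0.     0.111  0.18   0.18   0.112 -0.001]
 [ 0.    -0.     0.019  0.18   0.179  0.11   0.   ]
 [-0.001 -0.    -0.     0.179  0.18  -0.002  0.   ]
 [ 0.     0.001 -0.     0.353 -0.001 -0.    -0.001]
 [ 0.001  0.402  0.393  0.395  0.395  0.403 -0.001]
 [ 0.413  0.429  0.402  0.401  0.401  0.43   0.414]]
```

View pics/w4.png

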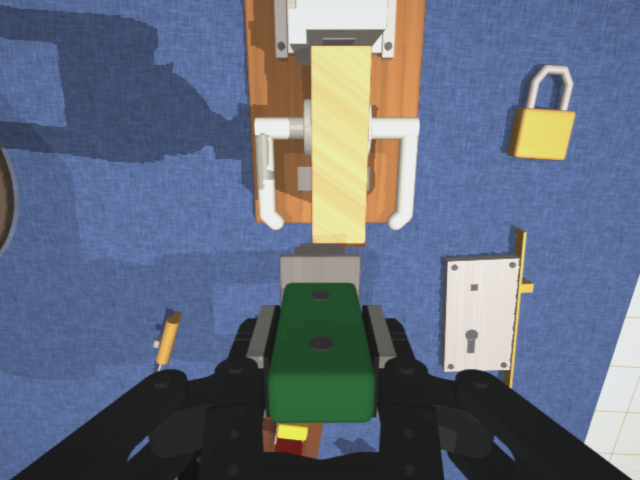

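```bash
python3 -m pendant '[[-1,[0.03,0,0.01],[0,0,0]],[-1,[0.03,0,0.01],[0,0,0]],[-1,[0,0,0],[0,0,0]],[-1,[0,0,0],[0,0,0]]]'
python3 - <<'E'
from meas import *
goto([0.52,0.03,0.36],down(np.deg2rad(3.54)))
d=snap('wrist','w5'); w=cloud(d)
E
```

```text
time: 8.28
tcp_pos: [0.5162, 0.0893, 0.3395]
tcp_rot: [0.685, 0.728, -0.0, 0.0]
ft_force: [1.2, -0.1, -1.8]
grip_width: 0.0312
tcp [0.5162 0.0893 0.3395] F [ 1.2 -0.1 -1.8] w 0.0312
tool shift [-0.0594  0.0001 -0.0205]
turn [ 0.0001  0.0003 -0.0004]
```

View pics/w5.png

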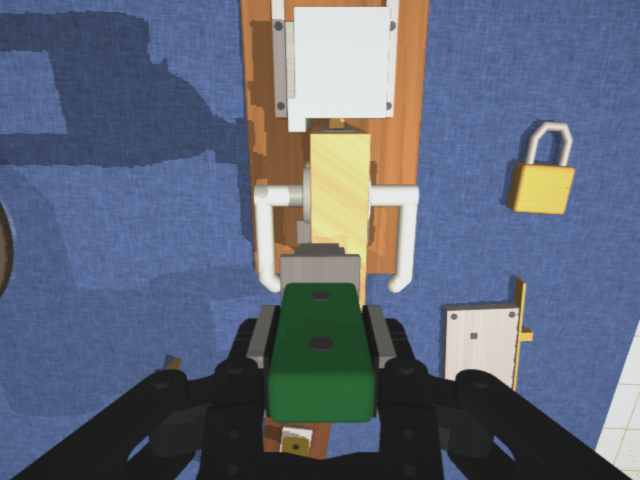

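The door top is at (340,185) with its lock edge at row ~132. The jamb's gap edge is at row ~117 (cols 305–392), and the stop strip is on its left at (297,125). I'll fit both edges at z=0.18.

```bash
cat > stand.py <<'E'
from meas import *
import sys
def onplane(d,us,vs,z):
    K=d['K']; us=np.asarray(us,float);vs=np.asarray(vs,float)
    ray=np.c_[(us-K[0,2])/K[0,0],(vs-K[1,2])/K[1,1],np.ones(len(us))]@d['rotation'].T
    return d['position']+ray*((z-d['position'][2])/ray[:,2])[:,None]
def line(P): # fit 2D line robustly
    vx,vy,x,y=cv2.fitLine((P[:,:2]*1000).astype(np.float32),cv2.DIST_HUBER,0,.01,.01).ravel(); return np.array([vx,vy]),np.array([x,y])
def edge_rows(g,cols,r0,r1,sgn):
    out=[]
    for c in cols:
        pr=g[r0:r1,c]; dd=np.diff(pr)*sgn; k=int(np.argmax(dd))
        if 0<k<len(dd)-1:
            a,b,e=dd[k-1],dd[k],dd[k+1]; den=a-2*b+e; o=.5*(a-e)/den if den else 0
            out.append((c,r0+k+.5+o))
    return np.array(out)
def edge_cols(g,rows,c0,c1,sgn):
    e=edge_rows(g.T,rows,c0,c1,sgn); return e[:,::-1]
E
python3 - <<'E'
from stand import *
d=load('w5'); i=d['image'].astype(float); g=cv2.GaussianBlur(i,(3,3),0)
red=g[...,0]; b=g[...,2]
print(i[110:140,355].astype(int).tolist())
def rep(n,e,sw):
    P=onplane(d,e[:,0],e[:,1],.18); v,p=line(P)
    th=np.degrees(np.arctan2(v[1],v[0])); print(n,len(e),'ang',round(th,2),'pt',p.round(2)); return v,p
for nm,e in dict(dooredge=edge_rows(red,range(318,364),124,142,1), jambedge=edge_rows(red,range(345,388),108,124,-1),
  jambfar=edge_rows(red,range(300,388),2,14,1), doorR=edge_cols(red,range(140,180),360,380,-1), doorL=edge_cols(red,range(140,170),300,318,1),
  jambR=edge_cols(b,range(15,110),384,398,-1)).items():
    print(nm,e[[0,-1]].round(1).tolist()); rep(nm,e,0)
E
```

```text
[[229, 232, 233], [230, 232, 233], [230, 232, 233], [229, 232, 233], [230, 232, 233], [230, 232, 233], [229, 231, 231], [222, 219, 205], [154, 128, 104], [162, 112, 71], [165, 113, 70], [165, 113, 70], [166, 113, 70], [165, 113, 70], [165, 113, 70], [163, 112, 70], [150, 106, 67], [112, 88, 60], [106, 85, 59], [107, 85, 59], [110, 88, 62], [115, 91, 64], [119, 95, 66], [151, 122, 83], [224, 195, 132], [229, 223, 152], [230, 228, 158], [230, 229, 159], [230, 231, 160], [230, 231, 161]]
dooredge [[318.0, 133.3], [363.0, 133.3]]
dooredge 46 ang 3.57 pt [524.24 154.79]
jambedge [[345.0, 117.3], [387.0, 116.4]]
jambedge 43 ang 3.85 pt [542.2  166.83]
jambfar [[300.0, 6.7], [387.0, 6.8]]
jambfar 88 ang 3.6 pt [521.67 234.6 ]
doorR [[369.8, 140.0], [369.6, 179.0]]
doorR 40 ang -84.86 pt [548.47 135.36]
doorL [[309.6, 140.0], [309.9, 169.0]]
doorL 30 ang -86.37 pt [504.58 140.36]
jambR [[389.9, 22.0], [393.2, 109.0]]
jambR 63 ang -86.28 pt [560.32 190.32]
```

Run:
```python
from meas import *
goto([0.5251,0.160,0.2103],down(np.deg2rad(3.6)))
```

```text
tcp [0.5163 0.0892 0.3396] F [-0.7  0.1 -1.3] w 0.0314
tool shift [0.0702 0.013  0.1293]
turn [ 0.0004  0.0003 -0.0018]
```

```bash
python3 -m pendant '[[-1,[0.025,0.005,0],[0,0,-0.0018]],[-1,[0.03,0.006,0.01],[0,0,0]],[-1,[0.0152,0.002,0.02],[0,0,0]],[-1,[0,0,0.015],[0,0,0]],[-1,[0,0,0],[0,0,0]],[-1,[0,0,0],[0,0,0]]]'
python3 - <<'E'
from meas import *
goto([0.5251,0.160,0.2103],down(np.deg2rad(3.6)))
d=snap('wrist','w6'); d=snap('side','s6')
cv2.imwrite('pics/s6c.png',cv2.resize(d['image'][150:320,200:420],(776,600),interpolation=cv2.INTER_CUBIC)[:,:,::-1])
E
```

```text
time: 9.07
tcp_pos: [0.525, 0.1602, 0.2949]
tcp_rot: [0.685, 0.729, 0.0, 0.0]
ft_force: [0.1, -0.2, -0.8]
grip_width: 0.0313
tcp [0.525  0.1602 0.2949] F [ 0.1 -0.2 -0.8] w 0.0313
tool shift [-0.0002  0.      0.0846]
turn [ 0.0007  0.0001 -0.0002]
```

View pics/w6.png

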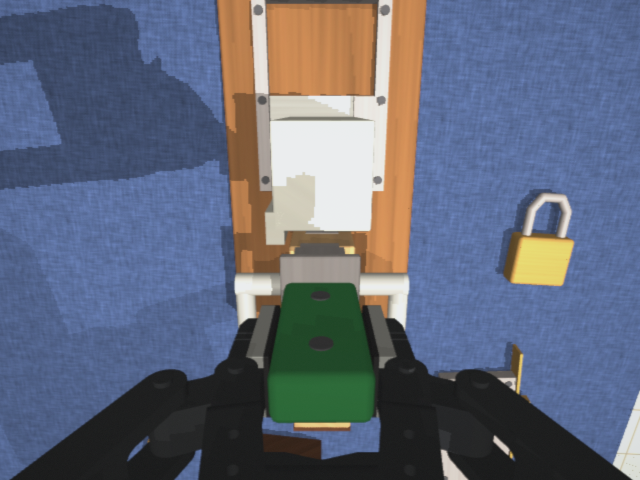

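View pics/s6c.png

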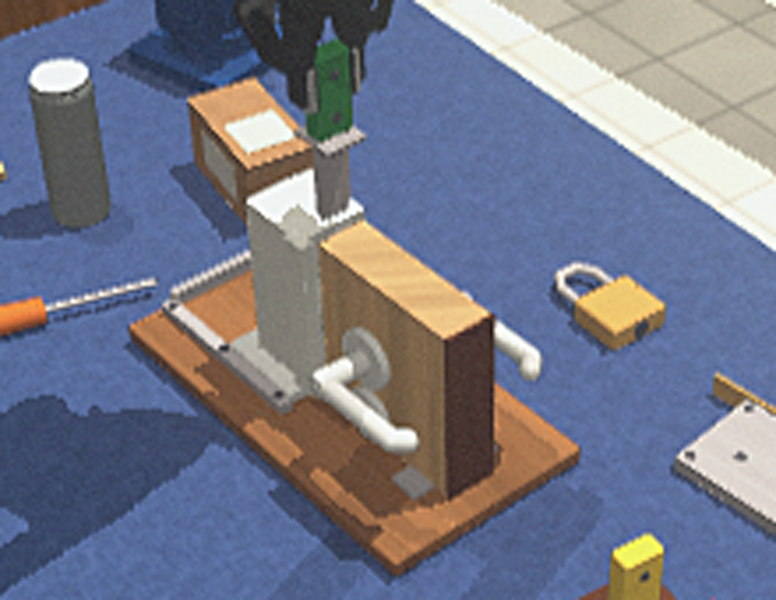

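Run:
```python
from stand import *
d=load('w6'); red=cv2.GaussianBlur(d['image'].astype(float),(3,3),0)[...,0]
th=np.deg2rad(3.6); X=np.array([np.cos(th),np.sin(th)]);Y=np.array([-np.sin(th),np.cos(th)])
for n,e in dict(jamb=edge_rows(red,range(325,365),222,242,-1),far=edge_rows(red,range(285,365),108,126,1)).items():
    P=onplane(d,e[:,0],e[:,1],.18); print(n,np.median(e[:,1]),'ys',np.median(P[:,:2]@Y)*1000, 'ang',np.degrees(np.arctan2(*line(P)[0][::-1])))
e=edge_cols(red,range(150,200),365,380,-1); P=onplane(d,e[:,0],e[:,1],.18); print('R xs',np.median(P[:,:2]@X)*1000, np.degrees(np.arctan2(*line(P)[0][::-1])))
s=get_state(); print('tcp ys,xs',s['tcp_pos'][:2]@Y,s['tcp_pos'][:2]@X)
a=d['image'][210:300,260:380]; cv2.imwrite('pics/w6c.png',cv2.resize(a,(800,600),interpolation=cv2.INTER_CUBIC)[:,:,::-1])
```

```text
jamb 230.49812155010886 ys 132.69551401633242 ang 3.3986251
far 120.07602208771371 ys 201.86858326786472 ang 3.49838
R xs 565.5625669594532 -84.83285
tcp ys,xs 0.12717313681867515 0.5341038097631963
```

View pics/w6c.png

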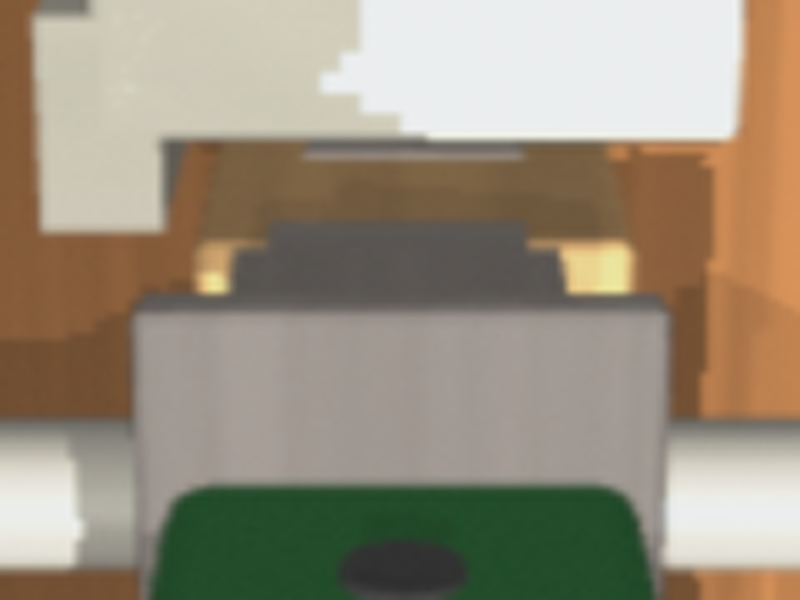

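Run:
```python
from stand import *
d=load('w6'); red=cv2.GaussianBlur(d['image'].astype(float),(3,3),0)[...,0]
th=np.deg2rad(3.6); X=np.array([np.cos(th),np.sin(th)]);Y=np.array([-np.sin(th),np.cos(th)])
s=get_state()['tcp_pos']; zt=s[2]-.1003
e=edge_rows(red,range(304,336),238,249,-1); P=onplane(d,e[:,0],e[:,1],zt); print(np.median(e[:,1]),'tip jamb-side ys',np.median(P[:,:2]@Y),'xs cols300.3,339',(onplane(d,[300.5,338.8],[247,247],zt)[:,:2]@X))
e=edge_rows(red,list(range(290,294))+list(range(346,354)),240,250,1); print('door edge',e[:,1].round(1),np.median(onplane(d,e[:,0],e[:,1],.18)[:,:2]@Y))
print('cam ys',d['position'][:2]@Y)
```

```text
242.58411949685535 tip jamb-side ys 0.1291819740874734 xs cols300.3,339 [0.52095131 0.54489172]
door edge [246.2 245.9 245.8 245.7 245.8 245.8 245.8 245.8 245.7 245.6 245.7 245.9] 0.12214466749556811
cam ys 0.20761082869587613
```

Blade spans 125.2–129.2 across the gap direction; the door edge is at 122.1 and the jamb at ~132.3, so it is centred. I'll descend in two stages.

```bash
python3 -m pendant '[[-1,[0,0,0.01],[0,0,0]],[-1,[0,0,0.015],[0,0,0]],[-1,[0,0,0.015],[0,0,0]],[-1,[0,0,0],[0,0,0]]]'; python3 -m pendant '[[-1,[0,0,0.015],[0,0,0]],[-1,[0,0,0.015],[0,0,0]],[-1,[0,0,0.008],[0,0,0]],[-1,[0,0,0.004],[0,0,0]],[-1,[0,0,0],[0,0,0]]]'
```

```text
time: 9.68
tcp_pos: [0.5237, 0.1608, 0.2526]
tcp_rot: [0.684, 0.729, -0.001, -0.001]
ft_force: [0.4, 0.1, -1.1]
grip_width: 0.0316
time: 10.3
tcp_pos: [0.5247, 0.1611, 0.2123]
tcp_rot: [0.684, 0.729, 0.0, 0.0]
ft_force: [0.2, -0.4, -2.2]
grip_width: 0.0314
```

```bash
python3 -m pendant '[[-1,[0,0,0.001],[0,0,0]],[-1,[0,0,0.001],[0,0,0]],[-1,[0,0,0],[0,0,0]]]'; python3 -m pendant '[[-1,[0,0,0.0008],[0,0,0]],[-1,[0,0,0],[0,0,0]]]'
```

```text
time: 10.68
tcp_pos: [0.5249, 0.1611, 0.2117]
tcp_rot: [0.684, 0.729, 0.001, 0.0]
ft_force: [-7.3, -2.0, 20.2]
grip_width: 0.0317
time: 10.92
tcp_pos: [0.5249, 0.1611, 0.2117]
tcp_rot: [0.684, 0.729, 0.001, 0.0]
ft_force: [-11.5, -1.7, 34.4]
grip_width: 0.0311
```

```bash
python3 -m pendant '[[-1,[0,0,-0.0018],[0,0,0]],[-1,[0,0,0],[0,0,0]]]'; python3 -m pendant '[[0.4,[0,0,0],[0,0,0]],[0.4,[0,0,0],[0,0,0]],[0.4,[0,0,0],[0,0,0]],[0.4,[0,0,-0.02],[0,0,0]],[0.4,[0,0,-0.04],[0,0,0]],[0.4,[0,0,-0.04],[0,0,0]],[0.4,[0,0,-0.02],[0,0,0]],[0.4,[0,0,0],[0,0,0]]]'
python3 - <<'E'
from meas import *
d=snap('wrist','w7'); d=snap('side','s7'); d2=snap('top','t7')
cv2.imwrite('pics/s7c.png',cv2.resize(d['image'][150:320,200:420],(776,600),interpolation=cv2.INTER_CUBIC)[:,:,::-1])
goto([.5249,.1611,.2117])
E
```

```text
time: 11.18
tcp_pos: [0.5249, 0.1611, 0.2118]
tcp_rot: [0.684, 0.729, 0.0, 0.0]
ft_force: [-2.2, -0.4, 10.2]
grip_width: 0.0312
time: 12.18
tcp_pos: [0.5253, 0.1612, 0.3326]
tcp_rot: [0.684, 0.729, 0.001, 0.001]
ft_force: [-0.6, -0.3, -1.3]
grip_width: 0.06
tcp [0.5241 0.1609 0.3302] F [ 0.6  0.2 -0.4] w 0.0599
tool shift [0.0002 0.001  0.1185]
```

View pics/s7c.png

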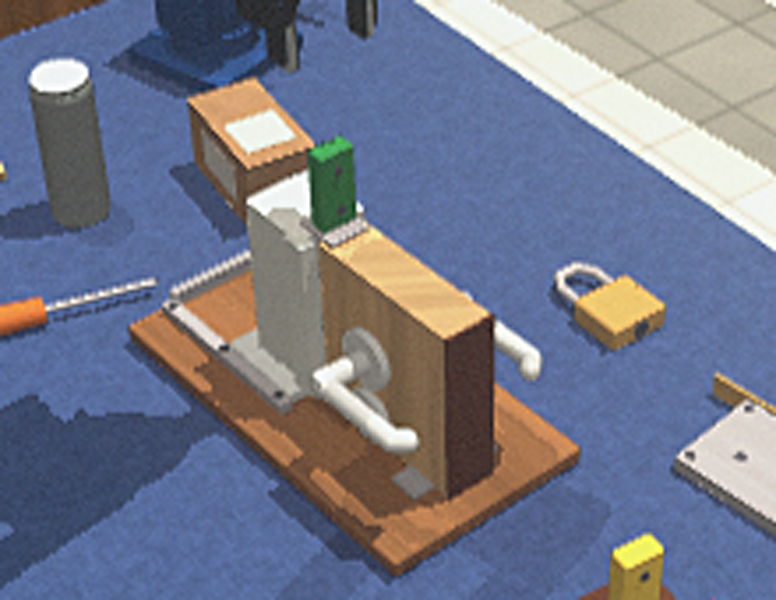

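View pics/w7.png

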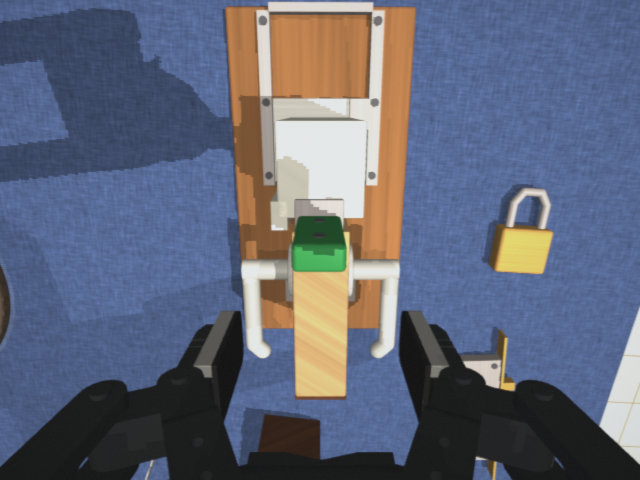

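The gauge hangs in the gap with its collar resting on top (side crop (335,190)) and hasn't tipped. Next I shut the fingers and go beyond the jamb's outer face.

```bash
python3 -m pendant '[[-1,[0.02,0,0],[0,0,0]],[-1,[0.035,0,0],[0,0,0]],[-1,[0.035,0,0],[0,0,0]],[-1,[0.02,0,0],[0,0,0]],[-1,[0,0,0.01],[0,0,0]],[-1,[0,0,0],[0,0,0]]]'
python3 - <<'E'
from meas import *
goto([.5181,.2710,.145],down(np.deg2rad(3.6)))
d=snap('side','s8')
cv2.imwrite('pics/s8c.png',cv2.resize(d['image'][120:290,180:400],(776,600),interpolation=cv2.INTER_CUBIC)[:,:,::-1])
E
```

```text
time: 13.08
tcp_pos: [0.517, 0.2701, 0.32]
tcp_rot: [0.684, 0.729, -0.001, -0.0]
ft_force: [0.5, -0.2, -0.0]
grip_width: 0.0001
tcp [0.517  0.2701 0.32  ] F [ 0.5 -0.2 -0. ] w 0.0001
tool shift [0.001  0.0015 0.175 ]
turn [-0.0021  0.0011  0.0009]
```

View pics/s8c.png

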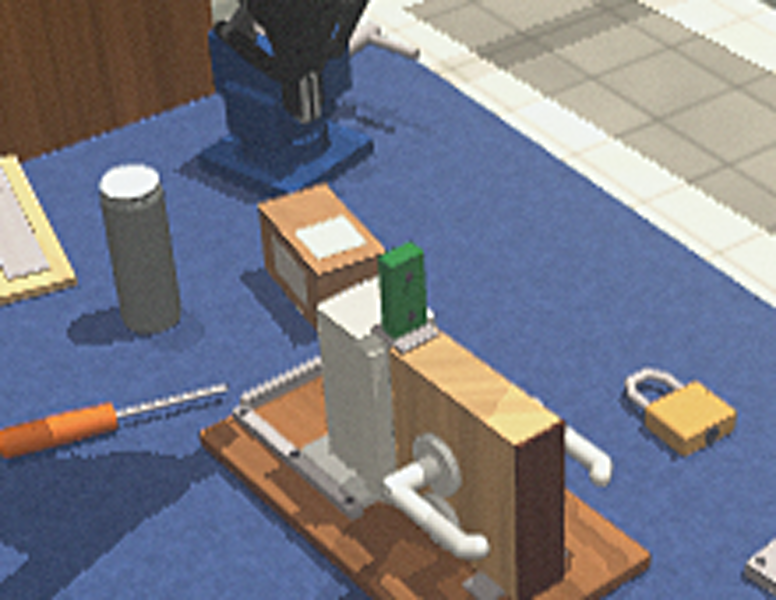

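```bash
python3 -m pendant '[[-1,[0.001,0.0015,0.02],[0,0,0]],[-1,[0,0,0.04],[0,0,0]],[-1,[0,0,0.045],[0,0,0]],[-1,[0,0,0.04],[0,0,0]],[-1,[0,0,0.025],[0,0,0]],[-1,[0,0,0.005],[0,0,0]],[-1,[-0.008,0,0],[0,0,0]],[-1,[-0.008,0,0],[0,0,0]],[-1,[-0.002,0,0],[0,0,0]],[-1,[0,0,0],[0,0,0]]]'
python3 - <<'E'
from meas import *
goto([.5181,.2710,.145],down(np.deg2rad(3.6)))
d=snap('side','s9'); d=snap('wrist','w9'); snap('top','t9')
d=load('s9')
cv2.imwrite('pics/s9c.png',cv2.resize(d['image'][120:290,180:400],(776,600),interpolation=cv2.INTER_CUBIC)[:,:,::-1])
E
```

```text
time: 14.38
tcp_pos: [0.5205, 0.2538, 0.1469]
tcp_rot: [0.684, 0.729, 0.0, 0.0]
ft_force: [-0.5, -1.1, 0.9]
grip_width: 0.0
tcp [0.5205 0.2538 0.1469] F [-0.5 -1.1  0.9] w 0.0
tool shift [ 0.0174 -0.0013  0.0019]
turn [ 0.0009 -0.0004  0.0003]
```

View pics/s9c.png

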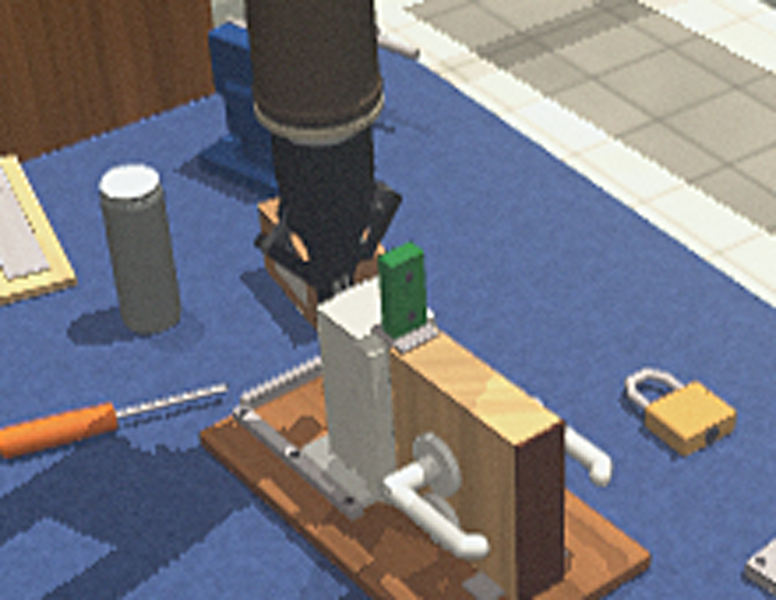

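```bash
python3 -m pendant '[[-1,[-0.0015,0,0],[0,0,0]],[-1,[-0.0015,0,0],[0,0,0]],[-1,[-0.0015,0,0],[0,0,0]],[-1,[-0.0015,0,0],[0,0,0]],[-1,[0,0,0],[0,0,0]]]'; python3 -m pendant '[[-1,[-0.001,0,0],[0,0,0]],[-1,[-0.001,0,0],[0,0,0]],[-1,[-0.001,0,0],[0,0,0]],[-1,[0,0,0],[0,0,0]]]'
```

```text
time: 15.15
tcp_pos: [0.5206, 0.2478, 0.1463]
tcp_rot: [0.684, 0.729, -0.0, -0.0]
ft_force: [-0.8, -0.6, 0.5]
grip_width: -0.0004
time: 15.65
tcp_pos: [0.5208, 0.2453, 0.1463]
tcp_rot: [0.684, 0.729, 0.0, -0.0]
ft_force: [-1.5, 5.4, -0.7]
grip_width: 0.0002
```

```bash
python3 -m pendant '[[-1,[-0.001,0,0],[0,0,0]],[-1,[-0.001,0,0],[0,0,0]],[-1,[-0.001,0,0],[0,0,0]],[-1,[0,0,0],[0,0,0]]]'; python3 -m pendant '[[-1,[-0.0007,0,0],[0,0,0]],[-1,[-0.0007,0,0],[0,0,0]],[-1,[0,0,0],[0,0,0]]]'
```

```text
time: 16.15
tcp_pos: [0.521, 0.2423, 0.1463]
tcp_rot: [0.684, 0.729, 0.0, -0.0]
ft_force: [-1.1, 6.1, -0.6]
grip_width: 0.0002
time: 16.52
tcp_pos: [0.521, 0.2409, 0.1463]
tcp_rot: [0.684, 0.729, 0.0, -0.0]
ft_force: [-0.8, 5.8, -1.9]
grip_width: -0.0004
```

```bash
python3 -m pendant '[[-1,[-0.0005,0,0],[0,0,0]],[-1,[-0.0005,0,0],[0,0,0]],[-1,[0,0,0],[0,0,0]]]'; python3 -m pendant '[[-1,[-0.0004,0,0],[0,0,0]],[-1,[0,0,0],[0,0,0]]]';python3 - <<'E'
from meas import *
snap('wrist','w10'); d=snap('side','s10')
cv2.imwrite('pics/s10c.png',cv2.resize(d['image'][180:250,260:330],(600,600),interpolation=cv2.INTER_CUBIC)[:,:,::-1])
E
```

```text
time: 16.9
tcp_pos: [0.5211, 0.24, 0.1463]
tcp_rot: [0.684, 0.729, 0.0, -0.0]
ft_force: [-0.4, 7.0, -1.2]
grip_width: -0.0
time: 17.15
tcp_pos: [0.5211, 0.2396, 0.1463]
tcp_rot: [0.684, 0.729, 0.0, -0.0]
ft_force: [-0.4, 6.2, -1.4]
grip_width: -0.0002
```

View pics/s10c.png

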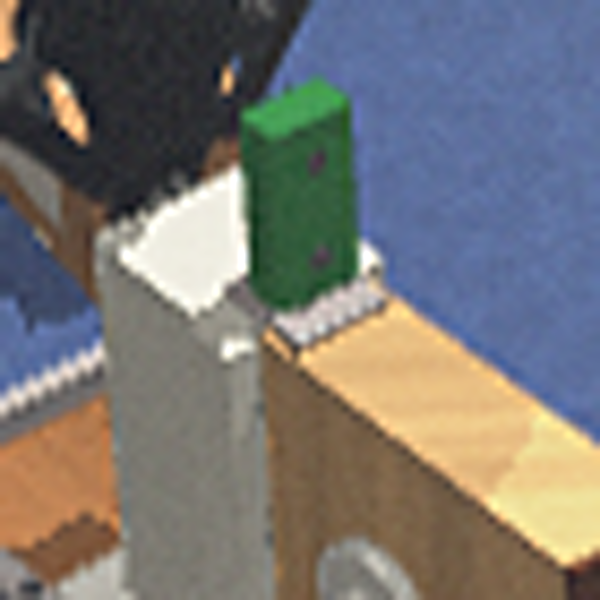

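```bash
for k in 1 2; do python3 -m pendant '[[-1,[-0.0004,0,0],[0,0,0]],[-1,[0,0,0],[0,0,0]]]' | grep -E 'tcp_pos|force'; done
```

```text
tcp_pos: [0.5211, 0.2395, 0.1463]
ft_force: [-1.6, 9.0, -0.9]
tcp_pos: [0.5211, 0.2395, 0.1463]
ft_force: [-2.2, 12.9, -2.1]
```

```bash
python3 -m pendant '[[-1,[-0.0001,0,0],[0,0,0]],[-1,[0,0,0],[0,0,0]],[-1,[0,0,0],[0,0,0]]]' | grep -E 'tcp_pos|force'
```

```text
tcp_pos: [0.5211, 0.2395, 0.1463]
ft_force: [-2.0, 14.1, -2.4]
```

Nipped at about 14 N with no further travel. Back off, rise, and look.

```bash
python3 -m pendant '[[-1,[0.003,0,0],[0,0,0]],[-1,[0.012,0,0],[0,0,0]],[-1,[0.015,0,0],[0,0,0]],[-1,[0,0,-0.03],[0,0,0]],[-1,[0,0,-0.045],[0,0,0]],[-1,[0,0,-0.045],[0,0,0]],[0.4,[0,0,-0.045],[0,0,0]],[0.4,[-0.02,0,-0.02],[0,0,0]],[0.4,[-0.04,0,0],[0,0,0]],[0.4,[-0.04,0,0],[0,0,0]],[0.4,[-0.04,0,0],[0,0,0]],[0.4,[-0.035,0,0],[0,0,0]],[0.4,[-0.02,0,0],[0,0,0]],[0.4,[0,0,0],[0,0,0]],[0.4,[0,0,0],[0,0,0]]]'
python3 - <<'E'
from stand import *
d=snap('wrist','w11'); w=cloud(d); g,r=cols(d)
goto([0.52,0.15,.2117],down(np.deg2rad(3.6)))
th=np.deg2rad(3.6); X=np.array([np.cos(th),np.sin(th)]);Y=np.array([-np.sin(th),np.cos(th)])
r=rect(w,g&box(200,440,0,300),.248,.265,'green'); print(r)
if r: c=np.array(r[0]); print('xs,ys',c@X,c@Y)
E
```

```text
time: 20.0
tcp_pos: [0.5317, 0.0745, 0.3313]
tcp_rot: [0.684, 0.729, 0.0, -0.0]
ft_force: [0.3, 0.2, -0.5]
grip_width: 0.0594
tcp [0.5317 0.0746 0.3313] F [0.5 0.1 0.2] w 0.06
tool shift [ 0.0759 -0.0068  0.1196]
turn [-0.     -0.0003  0.0015]
green 2135 [524.4 157.1] [31.5 17.1] 3.7 z 0.2542
((524.3930053710938, 157.05982971191406), (31.498865127563477, 17.071239471435547), 3.7032406330108643)
xs,ys 533.2201038659782 123.82299877009403
```

View pics/w11.png

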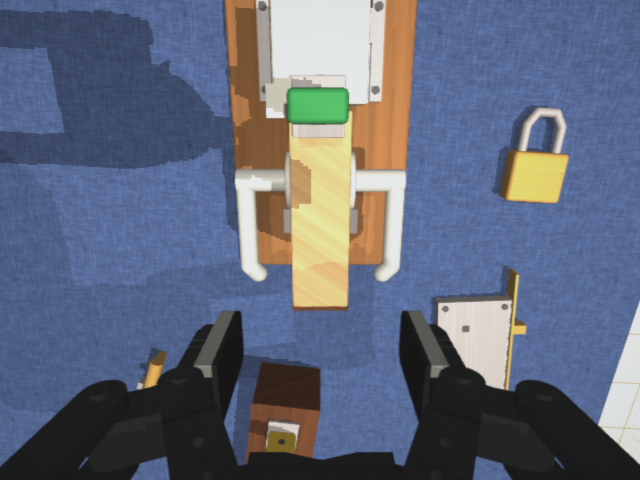

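Run:
```python
from stand import *
d=load('w11'); red=cv2.GaussianBlur(d['image'].astype(float),(3,3),0)[...,0]; w=cloud(d)
def ang(e,z):
    P=onplane(d,e[:,0],e[:,1],z); v,p=line(P); a=np.degrees(np.arctan2(v[1],v[0])); 
    res=np.abs((P[:,:2]*1000-p)@np.array([-v[1],v[0]])); 
    k=res<.6; v,p=line(P[k]); return np.degrees(np.arctan2(v[1],v[0])),k.sum()
print('doorR',ang(edge_cols(red,range(205,300),340,360,-1),.18),ang(edge_cols(red,range(145,300),340,360,-1),.18))
print('doorL',ang(edge_cols(red,range(250,300),284,300,1),.18))
print('doorback',ang(edge_rows(red,range(297,344),298,312,-1),.18))
print('baseR',ang(edge_cols(red,range(10,80),400,420,-1),.02), ang(edge_cols(red,range(195,260),395,415,-1),.02))
print('baseall',ang(np.r_[edge_cols(red,range(10,80),400,420,-1),edge_cols(red,range(195,260),395,415,-1)],.02))
print('baseL',ang(edge_cols(d['image'].astype(float)[...,0],range(5,230),218,250,1),.02))
g=d['image'].astype(float)[...,1]-d['image'].astype(float)[...,0]
print('green back top', ang(edge_rows(red,range(293,345),118,132,1),.2545))
for f in ['top0','t7','t4']:
    dd=load(f); ww=cloud(dd); rect(ww,box(200,365,220,310),.012,.03,f)
```

```text
doorR (np.float32(-86.30902), np.int64(93)) (np.float32(-86.45011), np.int64(102))
doorL (np.float32(-87.57731), np.int64(50))
doorback (np.float32(4.23913), np.int64(47))
baseR (np.float32(-86.28738), np.int64(70)) (np.float32(-86.47683), np.int64(65))
baseall (np.float32(-86.39677), np.int64(135))
baseL (np.float32(-86.51594), np.int64(196))
green back top (np.float32(3.6670992), np.int64(52))
top0 5914 [525.5 161.2] [191.2 360.5] 3.47 z 0.0204
t7 4511 [524.9 161. ] [189.9 360.8] 3.53 z 0.0205
t4 4394 [525.4 161.1] [190.9 360.7] 3.58 z 0.0206
```

```bash
python3 -m pendant '[[0.4,[0.02,0,0],[0,0,0.0015]],[0.4,[0.035,-0.0011,0],[0,0,0]],[0.4,[0.0278,-0.001,0],[0,0,0]],[0.4,[0,0,0.01],[0,0,0]],[0.4,[0,0,0],[0,0,0]],[0.4,[0,0,0],[0,0,0]]]'
python3 - <<'E'
from stand import *
goto([0.5244,0.1571,.2115],down(np.deg2rad(3.6)))
d=snap('wrist','w12'); w=cloud(d); g,r=cols(d)
r=rect(w,g&box(200,440,0,300),.248,.265,'green')
E
```

```text
time: 20.8
tcp_pos: [0.5244, 0.1557, 0.3213]
tcp_rot: [0.685, 0.729, -0.0, -0.0]
ft_force: [0.8, -0.8, 0.1]
grip_width: 0.0598
tcp [0.5244 0.1557 0.3213] F [ 0.8 -0.8  0.1] w 0.0598
tool shift [1.400e-03 1.000e-04 1.098e-01]
turn [-0.0003  0.0001 -0.001 ]
green 1713 [524.3 157.8] [30.5 17.2] 3.05 z 0.2542
```

```bash
python3 -m pendant '[[0.4,[0.0014,0,0.02],[0,0,-0.0005]],[0.4,[0,0,0.03],[0,0,0]],[0.4,[0,0,0.03],[0,0,0]],[0.4,[0,0,0.022],[0,0,0]],[0.4,[0,0,0.007],[0,0,0]],[0.4,[0,0,0],[0,0,0]],[0.4,[0,0,0],[0,0,0]]]'
python3 - <<'E'
from stand import *
goto([0.5244,0.1571,.2115],down(np.deg2rad(3.6)))
E
```

```text
time: 21.72
tcp_pos: [0.5249, 0.1575, 0.2133]
tcp_rot: [0.685, 0.729, 0.001, 0.0]
ft_force: [0.3, 0.0, 0.4]
grip_width: 0.0597
tcp [0.5249 0.1575 0.2133] F [0.3 0.  0.4] w 0.0597
tool shift [-0.0004 -0.0006  0.0018]
turn [ 0.0014 -0.0002 -0.0004]
```

```bash
python3 -m pendant '[[-1,[0,0,0.001],[0,0,0]],[-1,[0,0,0],[0,0,0]],[-1,[0,0,0],[0,0,0]],[-1,[0,0,0],[0,0,0]],[-1,[0,0,0],[0,0,0]]]'
python3 - <<'E'
from stand import *
goto([0.5244,0.1571,.2115],down(np.deg2rad(3.6)))
s=get_state();print(s['torque'])
E
```

```text
time: 22.35
tcp_pos: [0.5246, 0.1575, 0.2119]
tcp_rot: [0.685, 0.729, 0.0, 0.0]
ft_force: [-2.2, -0.9, 6.5]
grip_width: 0.0316
tcp [0.5246 0.1575 0.2119] F [-2.2 -0.9  6.5] w 0.0316
tool shift [-0.0004 -0.0002  0.0004]
turn [ 0.0008 -0.0001 -0.0003]
[-0.05425202  0.28243794 -0.02414679]
```

Gripped with no side load. Now I draw it up slowly, watching the drag.

```bash
for k in 1 2 3 4; do python3 -m pendant '[[-1,[0,0,-0.003],[0,0,0]],[-1,[0,0,-0.003],[0,0,0]]]' | grep -E 'tcp_pos|force'; done
```

```text
tcp_pos: [0.5242, 0.1575, 0.2174]
ft_force: [-0.6, 0.9, -1.8]
tcp_pos: [0.5243, 0.1575, 0.2235]
ft_force: [-0.2, 0.6, -2.8]
tcp_pos: [0.5243, 0.1575, 0.2294]
ft_force: [-0.7, 0.6, -3.7]
tcp_pos: [0.5243, 0.1575, 0.2355]
ft_force: [-0.7, 2.0, -4.1]
```

```bash
for k in 1 2 3; do python3 -m pendant '[[-1,[0,0,-0.003],[0,0,0]]]' | grep -E 'tcp_pos|force'; done; python3 -m pendant '[[-1,[0,0,0],[0,0,0]]]' | grep -E 'tcp_pos|force'
python3 - <<'E'
from meas import *
d=snap('side','s13')
cv2.imwrite('pics/s13c.png',cv2.resize(d['image'][160:250,250:340],(600,600),interpolation=cv2.INTER_CUBIC)[:,:,::-1])
E
```

```text
tcp_pos: [0.5243, 0.1575, 0.2385]
ft_force: [-0.5, 1.4, -4.2]
tcp_pos: [0.5243, 0.1575, 0.2415]
ft_force: [-0.7, 0.7, -3.9]
tcp_pos: [0.5243, 0.1575, 0.2445]
ft_force: [0.7, -0.1, -4.1]
tcp_pos: [0.5245, 0.1575, 0.2447]
ft_force: [-0.1, 0.6, 1.0]
```

View pics/s13c.png

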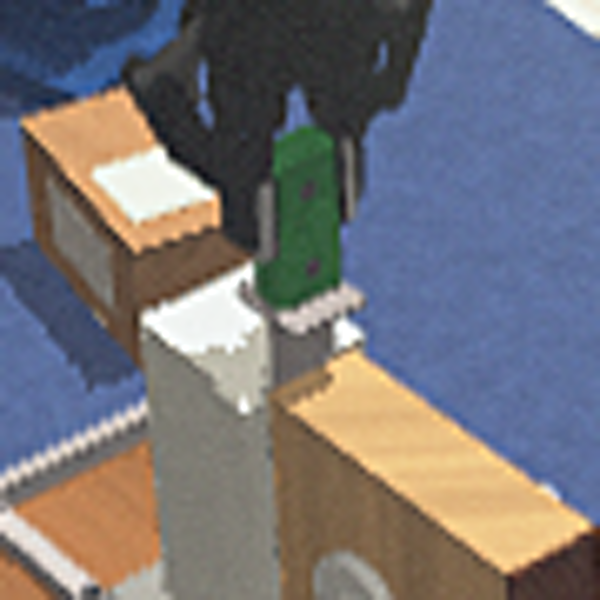

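```bash
for k in 1 2 3 4; do python3 -m pendant '[[-1,[0,0,-0.003],[0,0,0]]]' | grep -E 'tcp_pos|force'; done
python3 - <<'E'
from cell import *
print(get_state()['ft_force'])
E
```

```text
tcp_pos: [0.5242, 0.1575, 0.2472]
ft_force: [-0.6, 0.7, -2.8]
tcp_pos: [0.5242, 0.1575, 0.2504]
ft_force: [-1.1, 0.7, -4.1]
tcp_pos: [0.5243, 0.1575, 0.2535]
ft_force: [0.6, 1.5, -2.5]
tcp_pos: [0.5244, 0.1575, 0.2566]
ft_force: [-0.2, 1.0, -2.2]
[-0.17237333  1.04958811 -2.20335199]
```

Drag is present (when stopped, the gap itself carries the gauge: +1.0 N), but at about 1.5–2.7 N it is below the expected 3–8 N. As the task says, I'll put the gauge down again and push the jamb closer.

```bash
python3 -m pendant '[[-1,[0,0,0.01],[0,0,0]],[-1,[0,0,0.015],[0,0,0]],[-1,[0,0,0.012],[0,0,0]],[-1,[0,0,0.006],[0,0,0]],[-1,[0,0,0],[0,0,0]]]' | grep -E 'tcp_pos|force';  python3 -m pendant '[[-1,[0,0,0.001],[0,0,0]],[-1,[0,0,0.0005],[0,0,0]],[-1,[0,0,0],[0,0,0]]]'
```

```text
tcp_pos: [0.524, 0.1574, 0.2125]
ft_force: [0.3, 1.9, -5.4]
time: 25.4
tcp_pos: [0.5243, 0.1575, 0.2119]
tcp_rot: [0.685, 0.729, 0.0, -0.0]
ft_force: [-2.1, 2.0, 0.5]
grip_width: 0.0314
```

```bash
python3 -m pendant '[[-1,[0,0,0.0006],[0,0,0]],[-1,[0,0,0],[0,0,0]]]' | grep -E 'tcp_pos|force';  python3 -m pendant '[[0.4,[0,0,0],[0,0,0]],[0.4,[0,0,0],[0,0,0]],[0.4,[0,0,0],[0,0,0]],[0.4,[0,0,-0.02],[0,0,0]],[0.4,[0,0,-0.045],[0,0,0]],[0.4,[0,0,-0.04],[0,0,0]],[-1,[0.02,0,0],[0,0,0]],[-1,[0.04,0,0],[0,0,0]],[-1,[0.04,0,0],[0,0,0]],[-1,[0.013,0,0],[0,0,0]],[-1,[0,0,0.03],[0,0,0]],[-1,[0,0,0.045],[0,0,0]],[-1,[0,0,0.045],[0,0,0]],[-1,[0,0,0.04],[0,0,0]],[-1,[0,0,0.011],[0,0,0]],[-1,[0,0,0],[0,0,0]]]'
python3 - <<'E'
from meas import *
goto([.5181,.2710,.146],down(np.deg2rad(3.57)))
goto([.5211,.2395,.146],down(np.deg2rad(3.57)))
d=snap('side','s14')
cv2.imwrite('pics/s14c.png',cv2.resize(d['image'][120:290,180:400],(776,600),interpolation=cv2.INTER_CUBIC)[:,:,::-1])
E
```

```text
tcp_pos: [0.5243, 0.1575, 0.2119]
ft_force: [-5.2, 0.7, 11.6]
time: 27.65
tcp_pos: [0.5171, 0.2701, 0.1451]
tcp_rot: [0.685, 0.729, -0.0, -0.0]
ft_force: [0.1, 0.3, 0.8]
grip_width: -0.0
tcp [0.5171 0.2701 0.1451] F [0.1 0.3 0.8] w -0.0
tool shift [ 0.0008  0.001  -0.0009]
turn [-0.0009  0.0004  0.0003]
tcp [0.5171 0.2701 0.1451] F [0.1 0.3 0.8] w -0.0
tool shift [-0.0308  0.002  -0.0009]
turn [-0.0009  0.0004  0.0003]
```

View pics/s14c.png

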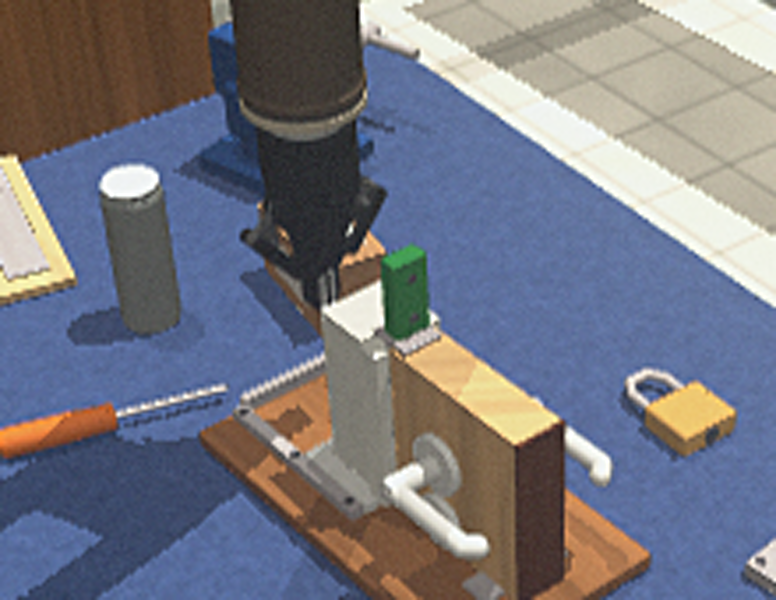

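The gauge is seated again and the fingers are beyond the jamb. I approach and push.

```bash
python3 -m pendant '[[-1,[-0.01,0.002,0],[0,0,0]],[-1,[-0.012,0,0],[0,0,0]],[-1,[-0.006,0,0],[0,0,0]],[-1,[-0.001,0,0],[0,0,0]],[-1,[0,0,0],[0,0,0]]]' | grep -E 'tcp_pos|force'; for k in 1 2 ; do python3 -m pendant '[[-1,[-0.0005,0,0],[0,0,0]],[-1,[0,0,0],[0,0,0]]]' | grep -E 'tcp_pos|force'; done
```

```text
tcp_pos: [0.5212, 0.2414, 0.1453]
ft_force: [0.1, -0.1, 0.3]
tcp_pos: [0.5211, 0.2411, 0.1452]
ft_force: [0.1, 0.7, 1.1]
tcp_pos: [0.5211, 0.2405, 0.1452]
ft_force: [0.6, 1.1, -0.3]
```

```bash
for k in 1 2 3 4; do python3 -m pendant '[[-1,[-0.0004,0,0],[0,0,0]],[-1,[0,0,0],[0,0,0]]]' | grep -E 'tcp_pos|force'; done
```

```text
tcp_pos: [0.5211, 0.24, 0.1452]
ft_force: [0.2, 0.6, -0.8]
tcp_pos: [0.5212, 0.2396, 0.1452]
ft_force: [-0.0, -0.3, -0.2]
tcp_pos: [0.5212, 0.2395, 0.1452]
ft_force: [-1.0, 4.6, -0.9]
tcp_pos: [0.5212, 0.2395, 0.1452]
ft_force: [-2.2, 9.4, -0.9]
```

```bash
python3 -m pendant '[[-1,[-0.0004,0,0],[0,0,0]],[-1,[0,0,0],[0,0,0]]]' | grep -E 'tcp_pos|force';  python3 -m pendant '[[-1,[-0.0002,0,0],[0,0,0]],[-1,[0,0,0],[0,0,0]],[-1,[0,0,0],[0,0,0]]]' | grep -E 'tcp_pos|force'
```

```text
tcp_pos: [0.5212, 0.2395, 0.1452]
ft_force: [-2.7, 12.6, -1.7]
tcp_pos: [0.5213, 0.2395, 0.1452]
ft_force: [-2.8, 14.6, -3.0]
```

```bash
python3 -m pendant '[[-1,[-0.0002,0,0],[0,0,0]],[-1,[0,0,0],[0,0,0]],[-1,[0,0,0],[0,0,0]]]' | grep -E 'tcp_pos|force'; python3 -m pendant '[[-1,[0.001,0,0],[0,0,0]],[-1,[0.004,0,0],[0,0,0]],[-1,[0.012,0,0],[0,0,0]],[-1,[0.015,0,0],[0,0,0]],[-1,[0,0,-0.03],[0,0,0]],[-1,[0,0,-0.045],[0,0,0]],[-1,[0,0,-0.045],[0,0,0]],[0.4,[0,0,-0.045],[0,0,0]],[0.4,[-0.02,0,-0.01],[0,0,0]],[0.4,[-0.04,0,0],[0,0,0]],[0.4,[-0.04,0,0],[0,0,0]],[0.4,[-0.014,0,0],[0,0,0]],[0.4,[0,0,0],[0,0,0]],[0.4,[0,0,0],[0,0,0]]]'
python3 - <<'E'
from stand import *
goto([0.5244,0.1573,.2119],down(np.deg2rad(3.57)))
d=snap('wrist','w15'); w=cloud(d); g,r=cols(d)
r=rect(w,g&box(200,440,0,300),.248,.265,'green')
E
```

```text
tcp_pos: [0.5212, 0.2395, 0.1452]
ft_force: [-2.1, 17.1, -3.2]
time: 32.58
tcp_pos: [0.5264, 0.1571, 0.32]
tcp_rot: [0.685, 0.729, -0.0, -0.0]
ft_force: [-0.5, 0.2, -0.7]
grip_width: 0.0595
tcp [0.5264 0.1571 0.32  ] F [-0.5  0.2 -0.7] w 0.0595
tool shift [ 0.0003 -0.0019  0.1081]
turn [-0.0003 -0.0003  0.0006]
green 1725 [523.8 157.8] [30.8 17.3] 3.51 z 0.2542
```

```bash
python3 -m pendant '[[0.4,[0,-0.002,0.02],[0,0,0]],[0.4,[0,0,0.03],[0,0,0]],[0.4,[0,0,0.03],[0,0,0]],[0.4,[0,0,0.02],[0,0,0]],[0.4,[0,0,0.007],[0,0,0]],[0.4,[0,0,0],[0,0,0]],[-1,[0,0,0],[0,0,0]],[-1,[0,0,0],[0,0,0]],[-1,[0,0,0],[0,0,0]],[-1,[0,0,0],[0,0,0]]]'
for k in 1 2 3 4 5 6 7 8; do python3 -m pendant '[[-1,[0,0,-0.002],[0,0,0]],[-1,[0,0,-0.002],[0,0,0]]]' | grep -E 'tcp_pos|force'; done
```

```text
time: 33.88
tcp_pos: [0.5249, 0.1563, 0.2142]
tcp_rot: [0.685, 0.729, 0.001, 0.0]
ft_force: [-0.8, 1.4, 6.1]
grip_width: 0.0314
tcp_pos: [0.5242, 0.1562, 0.2171]
ft_force: [1.1, 3.8, -10.4]
tcp_pos: [0.524, 0.1562, 0.2209]
ft_force: [-0.8, 5.9, -13.4]
tcp_pos: [0.524, 0.1561, 0.225]
ft_force: [-0.4, 5.1, -14.3]
tcp_pos: [0.5241, 0.1561, 0.2291]
ft_force: [-0.2, 5.3, -13.2]
tcp_pos: [0.5242, 0.1561, 0.2332]
ft_force: [-1.6, 4.6, -12.8]
tcp_pos: [0.5244, 0.1561, 0.2373]
ft_force: [-0.1, 4.6, -12.6]
tcp_pos: [0.5245, 0.1561, 0.2414]
ft_force: [0.1, 3.4, -10.0]
tcp_pos: [0.5246, 0.1561, 0.2455]
ft_force: [-0.3, 3.1, -8.8]
```

Now it clearly drags (about 7–12 N including a small side load toward the door). I keep drawing it straight up and out.

```bash
for k in 1 2 3 4 5; do python3 -m pendant '[[-1,[0,0,-0.003],[0,0,0]],[-1,[0,0,-0.003],[0,0,0]]]' | grep -E 'tcp_pos|force'; done; python3 -m pendant '[[-1,[0,0,-0.006],[0,0,0]],[-1,[0,0,-0.012],[0,0,0]],[-1,[0,0,-0.02],[0,0,0]],[-1,[0,0,-0.025],[0,0,0]],[-1,[0,0,-0.01],[0,0,0]],[-1,[0,0,0],[0,0,0]],[-1,[0,0,0],[0,0,0]]]'
python3 - <<'E'
from meas import *
snap('wrist','w16'); d=snap('side','s16'); snap('top','t16')
cv2.imwrite('pics/s16c.png',cv2.resize(d['image'][120:290,180:400],(776,600),interpolation=cv2.INTER_CUBIC)[:,:,::-1])
from hold import hold
hold('w16')
E
```

```text
tcp_pos: [0.5246, 0.156, 0.2516]
ft_force: [-0.1, 2.2, -6.4]
tcp_pos: [0.5246, 0.156, 0.2577]
ft_force: [-0.4, 2.6, -4.2]
tcp_pos: [0.5246, 0.1561, 0.2636]
ft_force: [-0.3, 2.6, -2.3]
tcp_pos: [0.5244, 0.1561, 0.2695]
ft_force: [0.2, 1.7, -2.7]
tcp_pos: [0.5244, 0.156, 0.2754]
ft_force: [0.1, 1.2, -1.9]
time: 38.0
tcp_pos: [0.524, 0.156, 0.3474]
tcp_rot: [0.685, 0.729, -0.0, -0.0]
ft_force: [-0.6, -0.3, -1.4]
grip_width: 0.0314
top z -0.041075919627277885
top face extents x [-0.00658593  0.00982825] y [-0.01536669  0.01442282]
top slope [ 0.03621167  0.0042919  -0.04001744]
2429
front x = a*y+b*z+c [-0.00106671 -0.00134043  0.00975509] res 0.0002878011962542922
```

View pics/s16c.png

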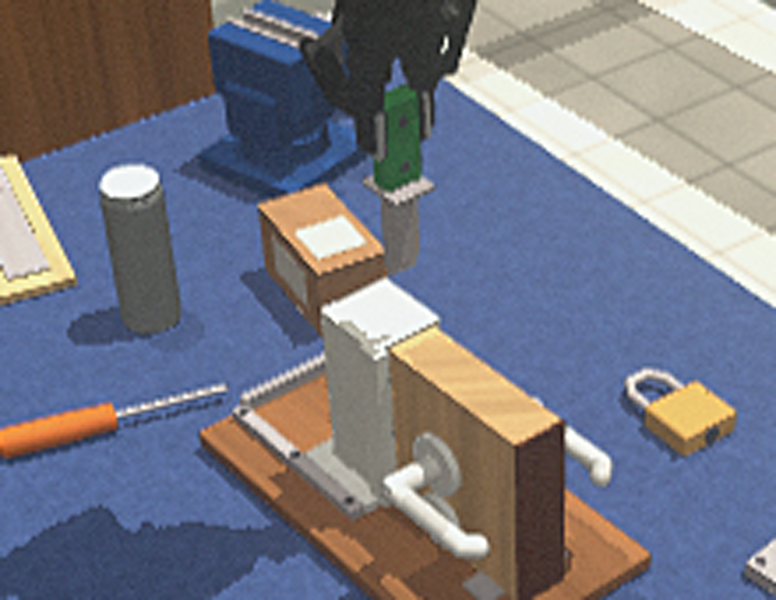

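View pics/w16.png

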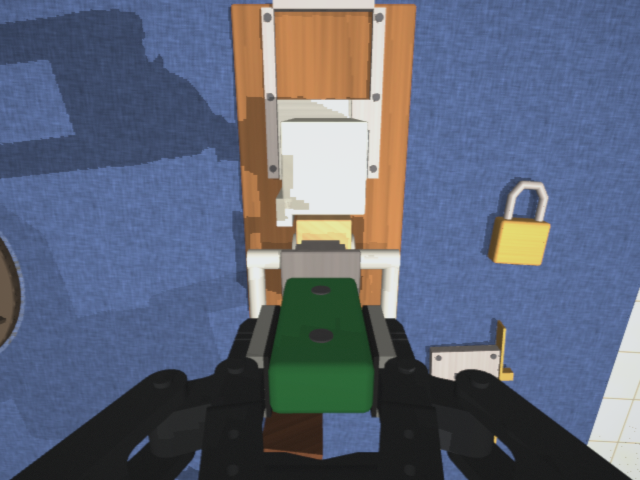

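The gauge is out, vertical in the hand, and offset 1.6 mm along tool x. The jamb stands close to the door and nothing else has moved. Returning over the rack.

```bash
python3 -m pendant '[[-1,[0,0,0],[0,0,0.068]],[-1,[0,0,0],[0,0,0.0676]],[-1,[-0.02,0.0004,0],[0,0,0]],[-1,[-0.037,0.0004,0],[0,0,0]],[-1,[-0.037,0.0004,0],[0,0,0]],[-1,[-0.037,0.0005,0],[0,0,0]],[-1,[-0.037,0.0004,0],[0,0,0]],[-1,[-0.037,0.0004,0],[0,0,0]],[-1,[-0.037,0.0005,0],[0,0,0]],[-1,[-0.037,0.0004,0],[0,0,0]],[-1,[-0.037,0.0004,0],[0,0,0]],[-1,[-0.037,0.0005,0],[0,0,0]],[-1,[-0.037,0.0004,0],[0,0,0]],[-1,[-0.037,0.0004,0],[0,0,0]],[-1,[-0.037,0.0004,0],[0,0,0]],[-1,[-0.03,0.0004,0],[0,0,0]],[-1,[-0.008,0,0],[0,0,0]],[-1,[0,0,0],[0,0,0]],[-1,[0,0,0],[0,0,0]]]'
python3 - <<'E'
from stand import *
goto([.4931,-.3456,.116],down(np.deg2rad(-4.2)))
d=snap('wrist','w17'); 
a=d['image'][150:290,240:400]; cv2.imwrite('pics/w17c.png',cv2.resize(a,(685,600),interpolation=cv2.INTER_CUBIC)[:,:,::-1])
w=cloud(d); rect(w,box(265,380,0,250),.0785,.0845,'rack')
E
```

```text
time: 40.52
tcp_pos: [0.4935, -0.3443, 0.3482]
tcp_rot: [0.732, 0.681, 0.0, -0.0]
ft_force: [-0.6, 0.6, -0.9]
grip_width: 0.0312
tcp [ 0.4935 -0.3443  0.3482] F [-0.6  0.6 -0.9] w 0.0312
tool shift [-0.0014 -0.0003  0.2322]
turn [-0.0002 -0.0003  0.0011]
rack 14910 [ 498.1 -278.8] [210.6  80.3] 85.64 z 0.0814
```

View pics/w17c.png

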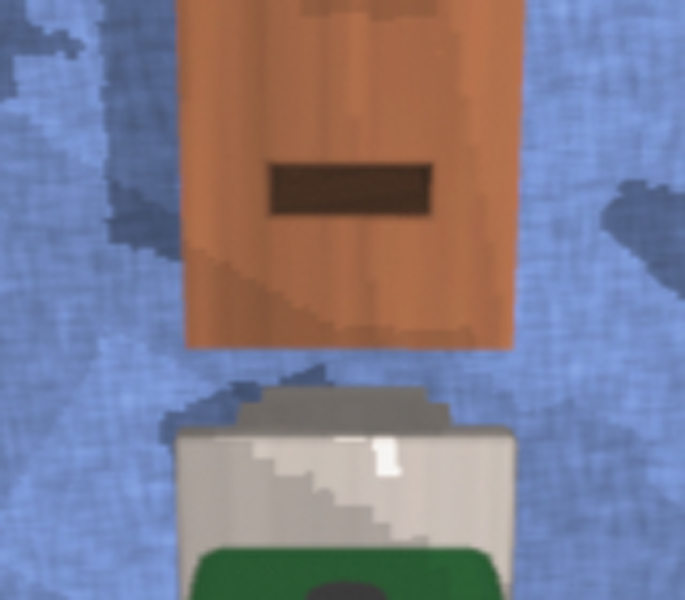

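Slot measured: crop (268–432, 163–215).

Run:
```python
from stand import *
d=load('w17'); s=.2335; f=685/160
us=np.array([268,432,432,268])/f+240-.5+.1; vs=np.array([163,163,215,215])/(600/140)+150-.4
P=onplane(d,us,vs,.082); print(P[:,:2].round(4).tolist(),P.mean(0)[:2],np.linalg.norm(P[1]-P[0]),np.linalg.norm(P[3]-P[0]))
# blade tip
s=get_state(); zt=s['tcp_pos'][2]-.034-.07
q=onplane(d,[260/f+239.6,430/f+239.6],[388/4.286+149.6]*2,zt); print('tip jamb-side edge',q)
M=R.from_quat(s['tcp_rot']).as_matrix(); c=q.mean(0)-M[:,0]*.002; print('tip centre',c, 'delta tool',M.T@(P.mean(0)-c))
```

```text
[[0.4747, -0.3363], [0.5131, -0.3391], [0.5124, -0.3515], [0.4736, -0.3487]] [ 0.49346133 -0.34388242] 0.03852115312067504 0.012399582871516313
tip jamb-side edge [[ 0.4802979  -0.3406694   0.2442632 ]
 [ 0.50530305 -0.34247723  0.2442632 ]]
tip centre [ 0.49265661 -0.34356813  0.24426276] delta tool [-0.00029124  0.0008337   0.16226266]
```

```bash
python3 -m pendant '[[-1,[-0.0006,0.0004,0.02],[0,0,0.001]],[-1,[0,0,0.04],[0,0,0]],[-1,[0,0,0.045],[0,0,0]],[-1,[0,0,0.035],[0,0,0]],[-1,[0,0,0.008],[0,0,0]],[-1,[0,0,0],[0,0,0]],[-1,[0,0,0],[0,0,0]]]'
python3 - <<'E'
from stand import *
goto([.4931,-.3456,.116],down(np.deg2rad(-4.2)))
d=snap('wrist','w18'); a=d['image'][180:300,250:390]; cv2.imwrite('pics/w18c.png',cv2.resize(a,(700,600),interpolation=cv2.INTER_CUBIC)[:,:,::-1])
d=snap('side','s18'); a=d['image'][250:420,320:490]; cv2.imwrite('pics/s18c.png',cv2.resize(a,(600,600),interpolation=cv2.INTER_CUBIC)[:,:,::-1])
E
```

```text
time: 41.45
tcp_pos: [0.4949, -0.3461, 0.2018]
tcp_rot: [0.733, 0.681, 0.0, 0.001]
ft_force: [-0.5, 0.2, -1.9]
grip_width: 0.0314
tcp [ 0.4949 -0.3461  0.2018] F [-0.5  0.2 -1.9] w 0.0314
tool shift [ 0.0004 -0.002   0.0858]
turn [ 0.002   0.0013 -0.0004]
```

View pics/w18c.png

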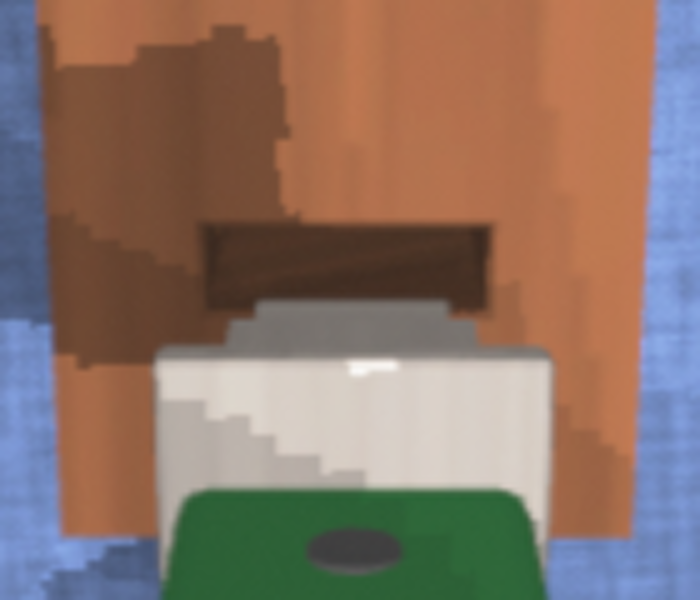

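View pics/s18c.png

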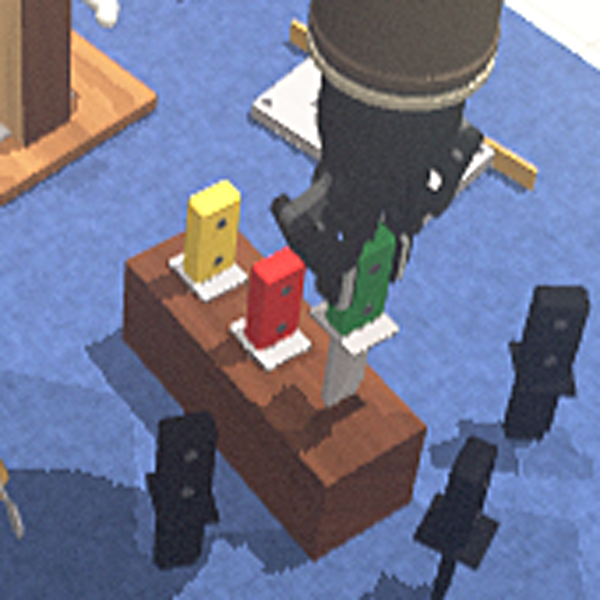

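Run:
```python
from stand import *
d=load('w18'); s=get_state(); print(s['tcp_pos']); goto([.4931,-.3456,.116])
f=5.; U=lambda c:c/f+250-.4; V=lambda r:r/f+180-.4
P=onplane(d,U(np.array([202,492,488,204])),V(np.array([224,224,310,310])),.082); print(P.mean(0)[:2],np.linalg.norm(P[1]-P[0]),np.linalg.norm(P[3]-P[0]))
M=R.from_quat(s['tcp_rot']).as_matrix()
q=onplane(d,U(np.array([255,450])),V(np.array([301,301])),s['tcp_pos'][2]-.104); c=q.mean(0)-M[:,0]*.002; print(c,np.linalg.norm(q[1]-q[0]),'delta',M.T@(P.mean(0)-c))
```

```text
[ 0.49468059 -0.34601094  0.20159923]
tcp [ 0.4947 -0.346   0.2016] F [ 0.1  0.1 -2. ] w 0.0312
tool shift [ 0.0004 -0.0018  0.0856]
[ 0.49351136 -0.34359517] 0.03850371162546947 0.011996889856163817
[ 0.49418306 -0.34541892  0.09760163] 0.024649704289823618 delta [ 0.00178793 -0.00083236  0.01559803]
```

```bash
python3 -m pendant '[[-1,[0.0016,-0.0009,0],[0,0,0]],[-1,[0,0,0.01],[0,0,0]],[-1,[0,0,0.012],[0,0,0]],[-1,[0,0,0.01],[0,0,0]],[-1,[0,0,0],[0,0,0]]]' | grep -E 'tcp_pos|force'; python3 -m pendant '[[-1,[0,0,0.015],[0,0,0]],[-1,[0,0,0.02],[0,0,0]],[-1,[0,0,0.01],[0,0,0]],[-1,[0,0,0.004],[0,0,0]],[-1,[0,0,0],[0,0,0]]]' | grep -E 'tcp_pos|force'
```

```text
tcp_pos: [0.4927, -0.3435, 0.1669]
ft_force: [-0.5, 0.1, -1.5]
tcp_pos: [0.4933, -0.344, 0.1192]
ft_force: [-0.6, -0.2, -1.0]
```

```bash
for k in 1 2; do python3 -m pendant '[[-1,[0,0,0.001],[0,0,0]],[-1,[0,0,0.0006],[0,0,0]],[-1,[0,0,0],[0,0,0]]]' | grep -E 'tcp_pos|force'; done
```

```text
tcp_pos: [0.4934, -0.3441, 0.1178]
ft_force: [-0.6, -0.1, -0.9]
tcp_pos: [0.4933, -0.344, 0.1162]
ft_force: [-1.5, 0.9, 3.9]
```

```bash
python3 -m pendant '[[0.4,[0,0,0],[0,0,0]],[0.4,[0,0,0],[0,0,0]],[0.4,[0,0,0],[0,0,0]],[0.4,[0,0,-0.02],[0,0,0]],[0.4,[0,0,-0.045],[0,0,0]],[0.4,[0,0,-0.045],[0,0,0]],[0.4,[0,0,-0.045],[0,0,0]],[0.4,[0,0,-0.045],[0,0,0]],[0.4,[-0.03,0,-0.02],[0,0,0]],[0.4,[-0.04,0,0],[0,0,0]],[0.4,[-0.03,0,0],[0,0,0]],[0.4,[0,0,0],[0,0,0]],[0.4,[0,0,0],[0,0,0]]]'
python3 - <<'E'
from stand import *
d=snap('wrist','w19'); w=cloud(d); g,r=cols(d)
rect(w,g&box(250,500,0,300),.15,.165,'green'); rect(w,r&box(250,500,0,300),.15,.165,'red')
d=snap('side','s19'); t=snap('top','t19')
cv2.imwrite('pics/s19c.png',cv2.resize(d['image'][150:450,200:600],(800,600),interpolation=cv2.INTER_CUBIC)[:,:,::-1])
cv2.imwrite('pics/t19c.png',cv2.resize(t['image'][210:320,195:365],(800,518),interpolation=cv2.INTER_CUBIC)[:,:,::-1])
print(get_state()['time'])
E
```

```text
time: 45.18
tcp_pos: [0.4857, -0.4431, 0.3357]
tcp_rot: [0.733, 0.68, 0.0, -0.0]
ft_force: [0.5, -0.6, 0.1]
grip_width: 0.0598
green 1088 [ 492.8 -343.4] [17.3 31.2] 85.76 z 0.1562
red none
45.325
```

View pics/s19c.png

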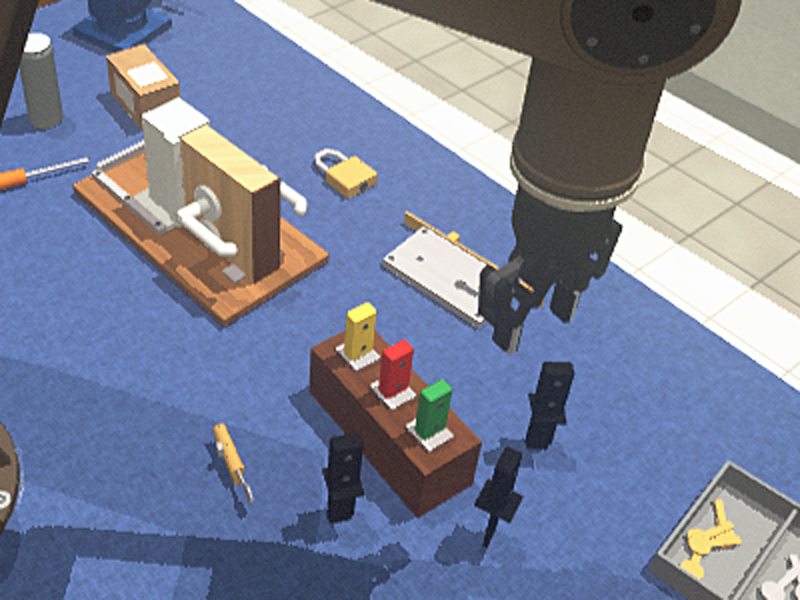

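View pics/t19c.png

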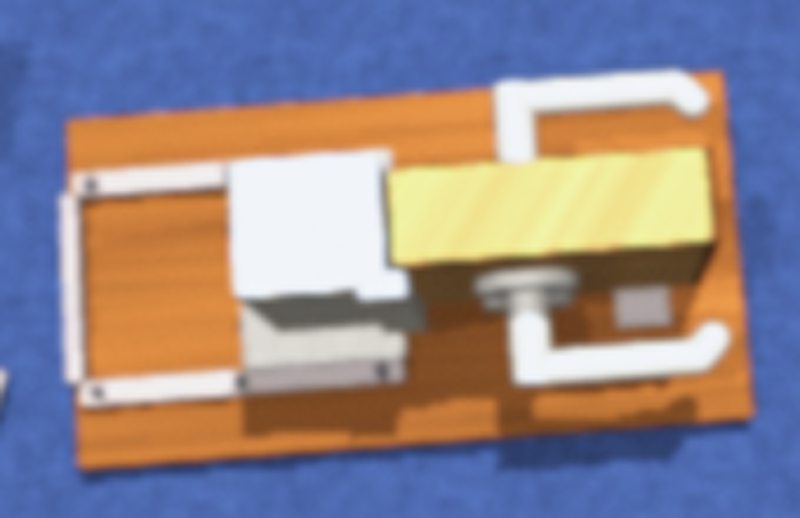

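View pics/t19.png

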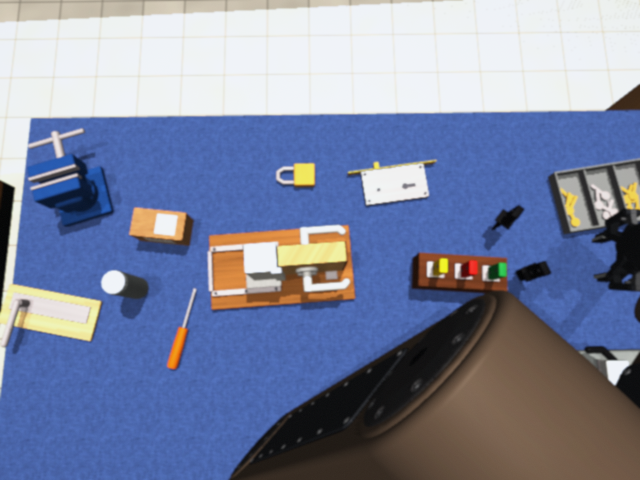

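The gauge is seated at its original height (top 0.156) and position, and the bystanders and black gauges are unchanged. Last check is the gap, from the picture taken after the draw.

Run:
```python
from stand import *
d=load('w16'); red=cv2.GaussianBlur(d['image'].astype(float),(3,3),0)[...,0]
th=np.deg2rad(3.57);Y=np.array([-np.sin(th),np.cos(th)])
P=lambda e:np.median(onplane(d,e[:,0],e[:,1],.18)[:,:2]@Y)*1000
j=P(edge_rows(red,range(312,345),208,218,-1)); D=P(edge_rows(red,range(300,348),215,228,1)); f=P(edge_rows(red,range(290,360),112,128,1)); print('jamb',j,'door',D,'gap',j-D,'by far face',f-70-D)
print(d['image'][206:228,330,0].tolist())
hand_in()
```

```text
jamb 126.55868081355956 door 122.47522372837605 gap 4.083457085183511 by far face 3.4319740790359674
[231, 231, 231, 231, 231, 231, 231, 228, 198, 131, 120, 119, 121, 143, 220, 230, 231, 231, 231, 231, 230, 231]
the job is handed in; nothing more can be done
```

I set the gap with the green gauge and put the gauge back in its own slot, and I've handed the job in. It took about 45 s of the 72 s.

- **First try:** I nipped the jamb at about 14 N. The gauge then came up with only about 1.5–2.7 N of drag, below the expected 3–8 N. I had raised it partway, so I put it back down and pushed the jamb again, to about 17 N, slightly over the "12 to 16 N is ample" figure. The jamb didn't move any further.
- **Second try:** The gauge dragged clearly, at about 7–12 N beside its own weight, fading as the blade left the gap. Some of that came from a side load of up to 6 N toward the door, because I gripped about 1 mm off centre. The true drag is therefore somewhat lower than those readings.
- **Gap:** Measured from the picture after the draw, it is 4.1 mm between the facing edges. Taking it from the jamb's outer face gives 3.4 mm instead, but that method read low earlier too, and the camera calibration is only good to about 2 mm.
- **Gauge and bench:** The green gauge sits in its slot at its original height and position, within 1 mm. In the last pictures the other gauges, the black look-alikes and the things on the bench were where they started, and the robot was clear of everything.

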